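# Pack the hanging caddy and lock its pin with the R-clip

### The arm

A 7-joint arm with a two-finger parallel gripper is mounted at the origin on the work surface. World frame = base frame: x ahead of the robot, y to its left, z up, the work surface at z = 0. Lengths are in m, angles in rad, forces in N, time in s.
With the tool pointing down it reaches from about 0.425 to 0.925 m from the base axis. Payload 6.8 kg.
Tool frame: the origin (TCP) lies at the very end of the fingers, on their centre line; the grasp point (between the pads) lies 19 mm behind it; z points along the fingers, y is the line along which they close (so a half turn about z gives the same grasp; the last joint's range is limited). The gripper opens to 85 mm and grips with 20 to 120 N. Pads are 22 mm wide; open, the fingers measure 114 mm over their backs; the gripper's body (76 mm by 85 mm) begins 54 mm behind the grasp point. The pads swing forward as they close: fully open they stand 13 mm farther back than shut.
Start: joints at [1.064, 0.477, 0.022, 1.555, -0.011, 1.109, -0.083], TCP at [0.262, -0.622, 0.231] pointing down, gripper open.
Joint ranges: [-2.96, 2.96], [-0.34, 2.1], [-1.41, 1.46], [0.24, 2.44], [-1.37, 4.51], [0.17, 1.92], [-2.96, 2.96]. Speed limits (rad/s): [2.39, 2.39, 3.14, 3.14, 3.14, 3.14, 3.14].

### API

Orientations are given as a rotation vector (axis times angle).
In Python, from bench import monitor, optics, r gives the robot as it stands.
- The arm moves only by the shell command python3 -m crank 'ROWS' [OPENING] [FORCE]. ROWS is JSON, a list of rows, each a list of 2 entries, a list of its own where there are three numbers: the shift along the tool's x, y, z in cm, then the turn, a rotation vector about the tool's x, y, z in rad. A call has 1 to 5 rows; each row shifts and turns the commanded pose from where the row before left it, along the tool's axes as they then stand; what a row does not reach is not made up. A row lasts 1/10 s, in which the tool goes at most 50 mm and 8.59 degrees, less where a joint would pass 70% of its speed; a pose out of reach is approached as far as the arm can. A call is refused whole if a number of a shift passes 5 or a number of a turn 0.15, either way. A call with a gripper value outside its range is refused whole. OPENING is the finger opening in cm, from 0 to 8.54, set as the call begins (- or left out, the last holds). The fingers move at their own pace and stop on an object; FORCE is the grip in N (left out, the last holds). Time passes only in rows, so rows that do not move let the fingers close. It gives the time, the measured TCP pose, the force, the opening and the grip force at its end, in the units of the state.
- monitor.get_obs(): the state, without advancing time (a new reading comes with each control period).
- optics.grab_frame(name): name is "scene" or "top" or "wrist"; returns (picture, depth): 480x640x3 uint8, red, green, blue; 480x640 float32, m along the optical axis (not along the pixel's ray), 0 where there is no reading.
- optics.camera_model(name): a dict with "vertical_fov" (degrees; the focal length in pixels is half the picture's height over the tangent of half this angle, whatever the lens; pixels are square), "cx", "cy" (the principal point, pixels), "R" (3x3) and "t" (3): a world point X has camera coordinates R X + t; the wrist camera has in their place "hand_eye" (4x4, takes a point from camera to tool coordinates, whose origin is the TCP and whose axes are the flange's). Camera axes: x right, y down, z forward; pixel columns grow to the right and rows downward; lengths in m; the calibration is good to about 2 mm. A picture is of the moment at which its call begins: read the wrist's pose just before it. camera_model takes no time and is no camera call.
- r.hand_in(): hands the job in; it is judged then, once.
The state is a dict: "clock": time; "joints": joint angles; "qvel": joint speeds; "tau": joint torques, N m; "tcp_pos": TCP position; "orientation": TCP orientation; "contact_force": force on the tool from outside, world axes, zero at the start; "moment": the same for the moment, N m; "grip_width": finger opening in m; "gripper_force": force on a finger pad.
Only numpy, scipy, OpenCV 4.12 (cv2) and the standard library are available. Lean on these libraries where they do the work, as an engineer would, in place of code of your own. Each camera call takes 0.05 s, during which the arm holds its last target. There are 200 camera calls.

### The job

Get the picture-hanging caddy ready to go: stand the left-hand bracket on its foot in the caddy's left bin and the right-hand bracket in its right bin (left and right as the robot sees them), and lock the sloping panel's bar by pushing the R-clip's straight leg through the cross hole of the pin until its sprung bow has snapped over the pin. Let go of everything, and do not knock over or shove aside any of the other things.

Things in the scene. Friction and masses are not known exactly. Their poses are not given: they have to be found in the camera images.
- clip_head (a point): Steel R-clip of 8 mm wire, 166 mm long, 105 g, at first flat on a batten. This point: mid-wire centre of its head, a rigid loop of two parallel wires 38 mm wide outside (x from -35 to +24 mm), gripped across its width, 24 mm above the table at first. x: along the straight leg to its tip at x = +132 mm; y: towards the bow; z: square to the clip's plane, up at first. Leg centre line: y = -15 mm.
- batten: Wooden batten fixed to the table, 180 (x) x 34 (y) x 20 mm, on which the clip lies lengthwise, so that both wires of its head overhang the batten's edges by about 2 mm each side. Origin: the middle of its underside.
- clip_seat (a point): Point on the clip's leg line, 72 mm ahead of clip_head (y = -15 mm), where the pin's axis stands when home; axes as clip_head. The sprung bow starts at the head (x = 24, y = 15), arches round this place, narrows to a throat at x = 86 mm and flares to x = 120, y = 10 mm. The pin spreads it from x = 115 mm on; it snaps over just before home. The push takes about 5 to 15 N.
- clip_arm (a joint): Spread of the clip's sprung bow in rad: 0 relaxed, below 0.07 snapped home, 0.12 to 0.17 while the throat rides over the pin. Spring-loaded, it closes by itself.
- pin_hole (a point): Centre of the cross hole in the steel pin, 32 mm diameter, its top 22 mm above here. z: along the pin, leaning 25 degrees from vertical to the robot's side; y: along the hole, level, to the left bin; x: up the slope. A through hole 13 mm wide (x) and 13.6 mm high (z) with rounded lips; the clip may enter from either end, its plane square to the pin, bow on either side.
- panel: Plywood panel of the caddy, 170 (x) x 140 (y) x 15 mm, sloping 25 degrees; origin at its middle, axes as pin_hole, which is 67.5 mm above it. The pin stands square on it through an aluminium bar (45 x 120 mm, top 44 mm below the hole centre) and a 48 mm washer (top 40 mm below it).
- left_bin_in (a point): Centre of the inner floor, 13 mm above the table, of the left wooden side bin: 160 x 140 mm outside (x, y), 150 x 130 mm inside, walls to 43 mm above the table. Axes of the caddy: x away from the robot's side, y to its left, z up. Bins and panel are fixed on one board, 8 mm thick.
- right_bin_in (a point): The same for the right side bin.
- left_bracket_web (a point): Left-hand bracket, dark steel, 180 g, on its foot. This point: middle of its upright web (58 x 10 mm, 8 to 40 mm above the underside), 24 mm above the underside. x: along the foot (90 x 24 x 8 mm) to the tall post (52 mm high, 16 x 24, at x = +37); z up. By the post a flat toe, 20 wide, 8 thick, reaches y = +43 mm: from above, post away from you, it points left.
- right_bracket_web (a point): Right-hand bracket, the mirror image of the left-hand one: its toe sticks out to y = -43 mm. Otherwise the same.
- brush_tin_mid (a point): Steel tin with brushes, 56 mm diameter, 210 mm tall over the brushes, standing on the caddy's board in the gap between the panel and one of the bins, on the left or on the right. This point: on its axis, 100 mm above its foot. Leave it standing.
- paint_tub_mid (a point): White paint jar, 52 mm diameter, 50 mm tall, in the gap on the other side of the panel. This point: its centre.
- solvent: amber solvent bottle, 60 mm across, 170 mm tall. Origin: the middle of its underside. Not to be disturbed.
- tape: roll of masking tape lying flat, 90 mm across, 24 mm high. Origin: the middle of its underside. Not to be disturbed.
- mug: white mug, 80 mm across, 90 mm tall. Origin: the middle of its underside. Not to be disturbed.
- sanding_block: cork sanding block, 100 x 65 x 30 mm. Origin: the middle of its underside. Not to be disturbed.
- varnish_can: plain steel can, 70 mm across, 100 mm tall. Origin: the middle of its underside. Not to be disturbed.
- brush: wide brush lying on the table, about 200 mm long. Origin: the middle of its underside. Not to be disturbed.
Not all that is in view belongs to the job. Leave any turquoise look-alike of the batten alone.

How it is judged:
By the outcome, as a careful person would: the job done as asked, in the order asked, and still so for the second after the job is handed in, with the robot touching nothing.
It also fails if it takes over 70 s, if anything falls off the work surface, if the arm or the gripper's body presses on something with over 40 N, if the wrist force passes 120 N, or if a joint passes its speed limit or range.

## Working session

There is one attempt and no reset: what is moved stays moved. The work goes in short steps, Python scripts to look and compute and a shell command to move; the robot and the scene stay as the last step left them, time stands still between calls to the robot, and variables do not carry over. Pictures are saved under pics/ and viewed, at most 10 in all, crops included, and the job is handed in when it is done.

```bash
mkdir -p pics; ls; cat > h.py <<'E'
import numpy as np, cv2
from scipy.spatial.transform import Rotation as Ro
from bench import monitor, optics, r
def cam(n):
    m=optics.camera_model(n); m['f']=240/np.tan(np.radians(m['vertical_fov'])/2); return m
def pose(o=None):
    o=o or monitor.get_obs(); T=np.eye(4); T[:3,:3]=Ro.from_rotvec(o['orientation']).as_matrix(); T[:3,3]=o['tcp_pos']; return T
def grab(n):
    T=pose(); p,d=optics.grab_frame(n); np.savez(f'{n}.npz',p=p,d=d,T=T); return p,d,T
def cloud(n):
    z=np.load(f'{n}.npz'); d=z['d']; m=cam(n); v,u=np.mgrid[:480,:640]
    P=np.stack([(u-m['cx'])/m['f']*d,(v-m['cy'])/m['f']*d,d],-1)
    if n=='wrist':
        H=z['T']@np.array(m['hand_eye']); W=P@H[:3,:3].T+H[:3,3]
    else: W=(P-np.array(m['t']))@np.array(m['R'])
    W[d==0]=np.nan; return W,z['p']
E
python3 - <<'E'
from h import *
for n in('scene','top'):
    p,d,T=grab(n); cv2.imwrite(f'pics/{n}0.png',p[...,::-1]); m=cam(n); print(n,m['f'],m['cx'],m['cy'],np.round(m['R'],3).tolist(),m['t'])
print(cam('wrist')); print(monitor.get_obs())
E
```

```text
pics
scene 434.75850879197077 312.3018623588627 238.67122679632297 [[-0.595, 0.804, -0.002], [0.641, 0.473, -0.604], [-0.484, -0.361, -0.797]] [ 0.28422631 -0.23531005  1.41196627]
top 583.1108390936214 309.1312055443092 237.34507088322098 [[-0.018, -1.0, -0.007], [-0.994, 0.019, -0.104], [0.104, 0.005, -0.995]] [-0.00924297  0.46320343  1.34863624]
{'vertical_fov': 71.38067611444238, 'cx': 327.3672557684243, 'cy': 243.0757819352357, 'hand_eye': array([[ 2.67799592e-04, -9.54140947e-01, -2.99357615e-01,
         7.59419934e-02],
       [ 9.99999937e-01,  1.86367902e-04,  3.00571371e-04,
        -6.78214138e-05],
       [-2.30996802e-04, -2.99357677e-01,  9.54140937e-01,
        -1.42490418e-01],
       [ 0.00000000e+00,  0.00000000e+00,  0.00000000e+00,
         1.00000000e+00]]), 'f': np.float64(334.11422285383605)}
{'clock': 0.1, 'joints': array([ 1.06392034,  0.47774892,  0.02234661,  1.55632172, -0.0114716 ,
        1.10934046, -0.08311724]), 'qvel': array([-0.00014534, -0.00170698,  0.00079678, -0.00346979, -0.00046086,
       -0.00070431, -0.00078048]), 'tau': array([ 5.65854163e-03, -5.97752237e+01,  1.61407158e+00, -2.81952274e+01,
        1.27627503e-02,  5.01862567e-03,  4.70533428e-05]), 'tcp_pos': array([ 0.26186934, -0.62155481,  0.23041497]), 'orientation': array([-3.07775943e+00, -6.21951589e-01,  7.56062813e-04]), 'contact_force': array([ 0.02729001, -0.10072628, -0.22245802]), 'moment': array([-0.0272586 ,  0.01547033,  0.01002708]), 'gripper_force': 0.0, 'grip_width': 0.0850080518996898}
```

View pics/top0.png

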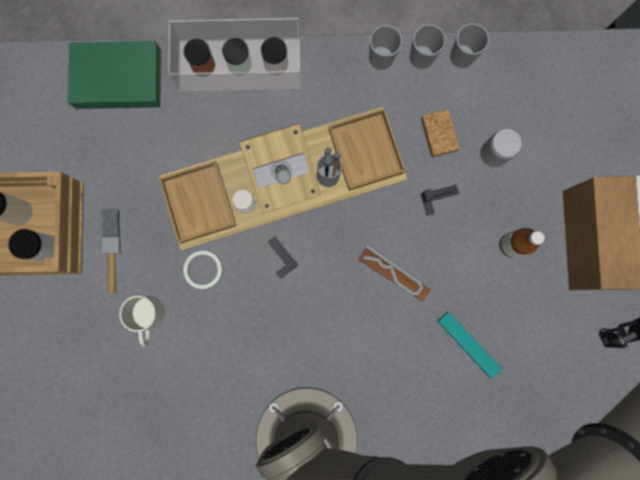

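View pics/scene0.png

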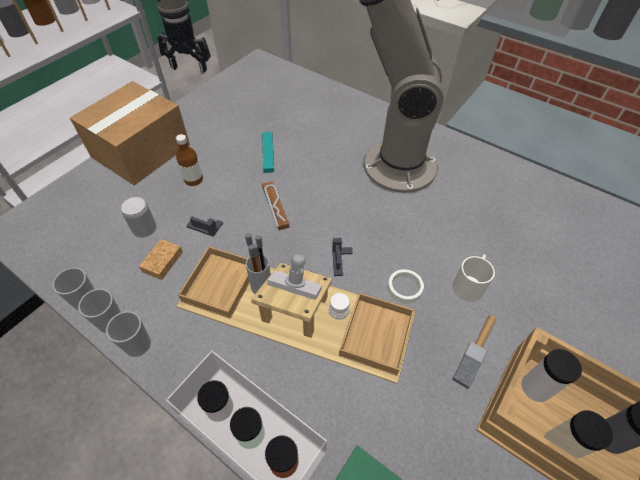

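```bash
python3 - <<'E'
from h import *
W,p=cloud('top')
def crop(p,u,v,w,h,s): return cv2.resize(p[v:v+h,u:u+w,::-1],(w*s,h*s),interpolation=cv2.INTER_CUBIC)
a=crop(p,260,230,50,50,6);b=crop(p,410,170,60,50,6)[:, :360]; c=crop(p,350,235,88,70,3)
im=np.zeros((600,800,3),np.uint8); im[:300,:300]=a; im[:300,310:670]=b; c=crop(p,350,240,88,65,4); im[310:570,:352]=c
d=crop(p,235,120,110,72,4)[:, :]; im[310:598,358:798]=d
cv2.imwrite('pics/c1.png',im)
for n,(u,v) in dict(tape=(185,270),rb=(290,264),lb=(427,194),pin=(283,172),tub=(243,200),tin=(330,165),clipA=(370,256),clipB=(420,292),binL=(200,200),binR=(367,150)).items(): print(n,np.round(W[v-1:v+2,u-1:u+2].reshape(-1,3).mean(0),3))
E
```

```text
tape [0.392 0.275 0.023]
rb [0.399 0.027 0.053]
lb [ 0.556 -0.293  0.052]
pin [0.585 0.034 0.185]
tub [nan nan nan]
tin [ 0.609 -0.067  0.137]
clipA [ 0.417 -0.16   0.021]
clipB [ 0.33  -0.274  0.022]
binL [0.559 0.242 0.011]
binR [ 0.673 -0.161  0.012]
```

View pics/c1.png

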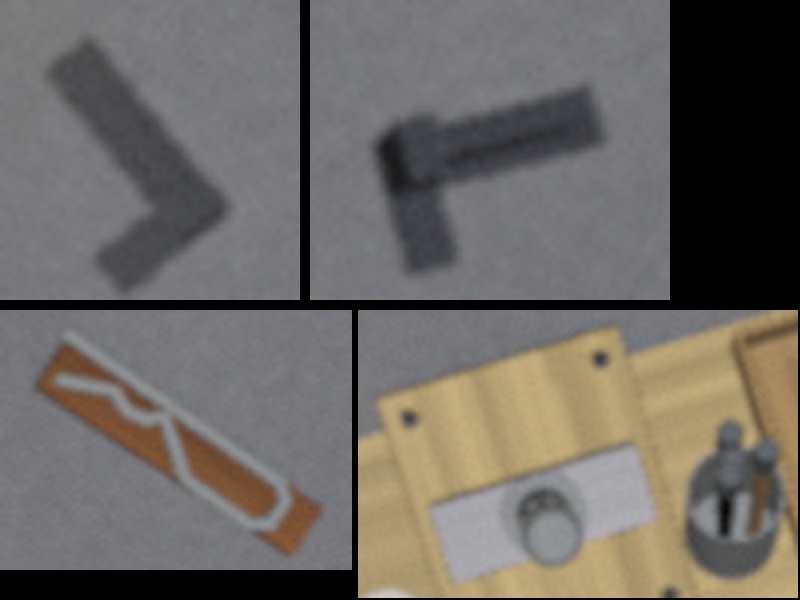

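```bash
cat > fit.py <<'E'
from h import *
from scipy.optimize import minimize
def sd_rect(P,cx,cy,hx,hy):
    q=np.abs(P-[cx,cy])-[hx,hy]; return np.linalg.norm(np.maximum(q,0),axis=1)+np.minimum(q.max(1),0)
def fit(P,lab,sd,g,s=0.0015,ths=np.arange(-3.1,3.1,.3)):
    def loss(a,s=s):
        c,n=np.cos(a[2]),np.sin(a[2]); L=(P-a[:2])@np.array([[c,-n],[n,c]]); d=np.clip(sd(L)/s,-8,8)
        return np.mean(np.logaddexp(0,np.where(lab,d,-d)))
    b=None
    for t in ths:
        o=minimize(lambda a:loss(a,.006),[*g,t],method='Nelder-Mead',options=dict(initial_simplex=np.array([[*g,t],[g[0]+.01,g[1],t],[g[0],g[1]+.01,t],[*g,t+.2]])))
        if b is None or o.fun<b.fun:b=o
    o=minimize(loss,b.x,method='Nelder-Mead',options=dict(initial_simplex=b.x+np.vstack([np.zeros(3),np.diag([.003,.003,.05])])))
    return o.x,o.fun
def br(sg): return lambda L:np.minimum(sd_rect(L,0,0,.045,.012),sd_rect(L,.035,sg*.0155,.010,.0275))
def roi(W,g,r): 
    P=W.reshape(-1,3); return P[np.hypot(P[:,0]-g[0],P[:,1]-g[1])<r]
E
python3 - <<'E'
from fit import *
W,p=cloud('top')
for nm,g in (('A',(.41,.04)),('B',(.555,-.315))):
    P=roi(W,g,.08); print(nm,'table z',np.median(P[P[:,2]<.004,2]))
    for sg in(1,-1): x,f=fit(P[:,:2],P[:,2]>.005,br(sg),g); print(nm,'LR'[sg<0],np.round(x,4),round(f,3))
P=roi(W,(.375,-.21),.12); x,f=fit(P[:,:2],P[:,2]>.010,lambda L:sd_rect(L,0,0,.09,.017),(.375,-.21)); print('batten',np.round(x,4),f)
c,n=np.cos(x[2]),np.sin(x[2]); L=(W[...,:2]-x[:2])@np.array([[c,-n],[n,c]])
hsv=cv2.cvtColor(p,cv2.COLOR_RGB2HSV); m=(W[...,2]>.012)&(abs(L[...,0])<.1)&(abs(L[...,1])<.025)&(hsv[...,1]<70)
print('clip pts along',np.percentile(L[m][:,0],[0,1,2,98,99,100]),[ (round(a,3),np.round(np.percentile(L[m&(abs(L[...,0]-a)<.006)][:,1],[2,98]),4).tolist()) for a in np.arange(-.08,.09,.02)if (m&(abs(L[...,0]-a)<.006)).sum()>5])
for nm,g in (('BL',(.559,.242)),('BR',(.673,-.161))):
    P=roi(W,g,.12); P=P[np.isfinite(P[:,2])]; 
    x,f=fit(P[:,:2],abs(P[:,2]-.012)<.006,lambda L:sd_rect(L,0,0,.075,.065),g,s=.003,ths=[.0,.2,-.2]); print(nm,np.round(x,4),f)
# panel plane
P=roi(W,(.60,.035),.11); P=P[(P[:,2]>.05)]
rng=np.random.default_rng(0);best=0
for i in range(800):
    q=P[rng.choice(len(P),3,False)]; nn=np.cross(q[1]-q[0],q[2]-q[0]); nn/=np.linalg.norm(nn)+1e-12; k=abs((P-q[0])@nn)<.003
    if k.sum()>best: best=k.sum();K=k
Q=P[K]; c0=Q.mean(0); nn=np.linalg.svd(Q-c0)[2][2]; nn*=np.sign(nn[2]); print('panel n',nn,'tilt',np.degrees(np.arccos(nn[2])),'az',np.arctan2(-nn[1],-nn[0]),c0,best)
h=(P-c0)@nn; 
yv=np.cross([0,0,1],-nn*[1,1,0]);yv/=np.linalg.norm(yv);xv=np.cross(yv,nn)
print(xv,yv)
F=np.c_[(P-c0)@xv,(P-c0)@yv]
x,f=fit(F,abs(h)<.1,lambda L:sd_rect(L,0,0,.085,.07),(0,0),ths=[0.]) 
k=abs(h)<.004; print('panel ext',np.percentile(F[k],[1,99],axis=0))
k=h>.07; print('pin top',k.sum(),np.percentile(h[k],[5,50,95]),P[k&(abs(h-.082)<.006)].mean(0),np.percentile(F[k&(abs(h-.082)<.006)],[2,98],axis=0))
k=(h>.01)&(h<.022)&(abs(F[:,0])<.05); print('bar',np.percentile(F[k],[2,98],axis=0),np.median(h[k]))
E
```

```text
A table z -0.0006862487894442818
A L [ 0.4248  0.05   -2.759 ] 0.438
A R [0.4277 0.0456 3.8114] 0.256
B table z -0.0004954061463295358
B L [ 0.5655 -0.3321  1.833 ] 0.321
B R [ 0.5605 -0.3338  2.0903] 0.476
batten [ 0.3748 -0.2174 -2.1915] 0.03950108520940337
clip pts along [-0.09338074 -0.08953911 -0.08688031  0.07096688  0.08833914  0.09012856] [(np.float64(-0.08), [-0.0118, 0.0197]), (np.float64(-0.06), [-0.0058, 0.0187]), (np.float64(-0.04), [-0.0042, 0.0185]), (np.float64(-0.02), [-0.0011, 0.0186]), (np.float64(0.0), [-0.0155, 0.0175]), (np.float64(0.02), [-0.0189, 0.018]), (np.float64(0.04), [-0.0193, 0.0177]), (np.float64(0.06), [-0.0183, 0.0168])]
BL [0.551  0.2375 0.277 ] 0.8719052622094765
BR [ 0.6664 -0.1538  0.2923] 0.7235307799502886
panel n [-0.40393175 -0.12562701  0.90612196] tilt 25.025181913073972 az 0.30152729537841677 [0.61205514 0.04286858 0.10749286] 2601
[0.86524138 0.26909914 0.42301655] [-0.29697894  0.95488403  0.        ]
panel ext [[-0.08614226 -0.06876228]
 [ 0.08063515  0.06902493]]
pin top 312 [0.07569385 0.08381118 0.111786  ] [0.58122878 0.02313184 0.18122715] [[-0.01611785 -0.10451103]
 [ 0.01606083  0.01460257]]
bar [[-0.02614623 -0.08025059]
 [ 0.01948432  0.05891798]] 0.01627268367125337
```

```bash
cat > plan.py <<'E'
from h import *
import sys
def down(yaw,tilt=0,az=0,pitch=0):
    """tool down, tool x at yaw; tilt: tool z leans outward along az; pitch about own y"""
    R=Ro.from_euler('z',yaw)*Ro.from_euler('x',np.pi)
    ax=[-np.sin(az),np.cos(az),0]
    R=Ro.from_rotvec(-tilt*np.array(ax))*R
    return R*Ro.from_euler('y',pitch)
def plan(pos,R,step=4.0,ang=.13,nmin=1):
    T=pose(); R0=Ro.from_matrix(T[:3,:3]); w=(R0.inv()*R).as_rotvec(); d=np.array(pos)-T[:3,3]
    n=max(nmin,int(np.ceil(max(np.linalg.norm(d)*100/step,np.linalg.norm(w)/ang)-1e-6)))
    rows=[];Rk=R0
    for k in range(n):
        s=Rk.inv().apply(d/n)*100; rows.append([[round(float(v),2)+0. for v in s],[round(float(v),3)+0. for v in w/n]]); Rk=Rk*Ro.from_rotvec(w/n)
    for i in range(0,n,5): print(str(rows[i:i+5]).replace(' ',''))
    return rows
E
python3 - <<'E'
from plan import *
o=monitor.get_obs(); j=o['joints']
print(pose().round(3)[:3,:3].tolist())
for s in [(1,1,1,1,1,1,1)]: print(Ro.from_euler('ZYZYZYZ'[:3],j[:3]).as_matrix().shape)
R=Ro.identity()
for a,q in zip('zyzyzyz',j): R=R*Ro.from_euler(a,q)
print(R.as_matrix().round(3).tolist())
plan([.5655-.06*np.cos(1.833),-.3321-.06*np.sin(1.833),.20],down(1.833))
E
```

```text
[[0.922, 0.388, -0.001], [0.388, -0.922, 0.001], [-0.0, -0.002, -1.0]]
(3, 3)
[[-0.388, -0.922, -0.001], [-0.922, 0.388, -0.001], [0.002, 0.0, -1.0]]
[[[3.2,-0.74,0.25],[0.0,0.0,-0.12]],[[3.27,-0.36,0.25],[0.0,0.0,-0.12]],[[3.29,0.03,0.25],[0.0,0.0,-0.12]],[[3.26,0.43,0.25],[0.0,0.0,-0.12]],[[3.18,0.81,0.25],[0.0,0.0,-0.12]]]
[[[3.06,1.18,0.25],[0.0,0.0,-0.12]],[[2.9,1.54,0.25],[0.0,0.0,-0.12]],[[2.7,1.88,0.25],[0.0,0.0,-0.12]],[[2.45,2.19,0.25],[0.0,0.0,-0.12]],[[2.18,2.46,0.25],[0.0,0.0,-0.12]]]
[[[1.87,2.7,0.25],[0.0,0.0,-0.12]],[[1.53,2.91,0.25],[0.0,0.0,-0.12]]]
```

```bash
python3 - <<'E'
from plan import *
plan([.5655+.03*np.cos(1.833),-.3321+.03*np.sin(1.833),.17],down(1.833))
E
```

```text
[[[3.3,-1.49,0.51],[0.0,0.0,-0.12]],[[3.46,-1.08,0.5],[0.0,0.0,-0.12]],[[3.56,-0.66,0.5],[0.0,0.0,-0.12]],[[3.61,-0.23,0.5],[0.0,0.0,-0.12]],[[3.62,0.2,0.5],[0.0,0.0,-0.12]]]
[[[3.57,0.63,0.5],[0.0,0.0,-0.12]],[[3.47,1.05,0.5],[0.0,0.0,-0.12]],[[3.32,1.46,0.5],[0.0,0.0,-0.12]],[[3.12,1.84,0.5],[0.0,0.0,-0.12]],[[2.88,2.2,0.5],[0.0,0.0,-0.12]]]
[[[2.6,2.53,0.5],[0.0,0.0,-0.12]],[[2.28,2.82,0.5],[0.0,0.0,-0.12]]]
```

```bash
python3 -m crank '[[[0,0,-4],[0,0,0]],[[0,0,-3],[0,0,0]],[[3.3,-1.5,0],[0,0,-0.12]],[[3.5,-1.1,0],[0,0,-0.12]],[[3.6,-0.7,0],[0,0,-0.12]]]' 8.5 40
python3 -m crank '[[[3.6,-0.2,0],[0,0,-0.12]],[[3.6,0.2,0],[0,0,-0.12]],[[3.6,0.6,0],[0,0,-0.12]],[[3.5,1,0],[0,0,-0.12]],[[3.3,1.5,0],[0,0,-0.12]]]'
python3 -m crank '[[[3.1,1.8,0.5],[0,0,-0.12]],[[2.9,2.2,2],[0,0,-0.12]],[[2.6,2.5,3],[0,0,-0.12]],[[2.3,2.8,3.5],[0,0,-0.12]],[[0,0,3],[0,0,0]]]'
python3 - <<'E'
from fit import *
import json
o=monitor.get_obs(); print(o['tcp_pos'],o['joints'],o['contact_force'])
p,d,T=grab('wrist'); W,p=cloud('wrist'); cv2.imwrite('pics/w1.png',p[...,::-1])
P=roi(W,(.5655,-.3321),.08); P=P[np.isfinite(P[:,2])]; print(len(P),np.median(P[P[:,2]<.004,2]))
for sg in(1,-1): print(sg,fit(P[:,:2],P[:,2]>.005,br(sg),(.5655,-.3321)))
k=(P[:,2]>.035)&(P[:,2]<.045); print('web',k.sum(),P[k].mean(0)); k=P[:,2]>.048; print('post',P[k].mean(0),k.sum())
E
```

```text
clock: 0.6
tcp_pos: [0.3369, -0.5403, 0.3011]
orientation: [-2.915, -1.17, 0.0]
contact_force: [0.2, 0.5, 0.2]
grip_width: 0.0852
gripper_force: 0.0
clock: 1.1
tcp_pos: [0.4599, -0.4069, 0.301]
orientation: [-2.439, -1.979, 0.0]
contact_force: [-0.2, 0.2, 0.5]
grip_width: 0.0848
gripper_force: 0.0
clock: 1.6
tcp_pos: [0.56, -0.2949, 0.1799]
orientation: [-1.889, -2.509, -0.007]
contact_force: [0.0, 0.5, -0.3]
grip_width: 0.0847
gripper_force: 0.0
[ 0.55996129 -0.29488346  0.17994359] [ 0.6693325   0.48690309 -0.38160777  1.69023404  0.20284084  1.00362383
  0.49830564] [ 0.00518014  0.47694263 -0.33551292]
70231 3.970191362728803e-05
1 (array([ 0.54841849, -0.27961862, -3.24303085]), np.float64(1.8540040856544175))
-1 (array([ 0.54060113, -0.28491398,  0.65017462]), np.float64(1.8760292624334727))
web 681 [ 0.56539055 -0.32662535  0.03997185]
post [ 0.5521612  -0.28782012  0.25166786] 52562
```

View pics/w1.png

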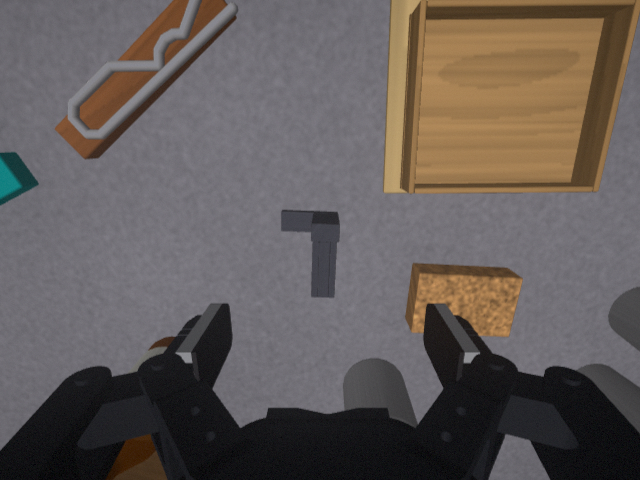

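```bash
python3 - <<'E'
from fit import *
W,p=cloud('wrist'); g=(.5655,-.3321)
P=roi(W,g,.08); P=P[(P[:,2]<.06)]
for sg in(1,-1): print(sg,fit(P[::3,:2],P[::3,2]>.005,br(sg),g,ths=[1.8,1.5,2.1]))
k=P[:,2]>.048; print('post',P[k].mean(0),k.sum())
T,p=cloud('top'); hsv=cv2.cvtColor(p,cv2.COLOR_RGB2HSV)
for nm,g in(('bottle',(.45,-.43)),('can',(.63,-.42)),('cork',(.66,-.3))):
    Q=roi(T,g,.08 if nm!='cork' else .05); Q=Q[Q[:,2]>.01]; Q=Q[Q[:,2]<.2]; print(nm,Q.min(0).round(3),Q.max(0).round(3),np.median(Q,0).round(3))
E
```

```text
1 (array([ 0.56637099, -0.32985317,  1.82273218]), np.float64(0.041883266773078784))
-1 (array([ 0.56056586, -0.3319582 ,  2.1380863 ]), np.float64(0.23203181808302112))
post [ 0.5573448  -0.2940968   0.05187898] 541
bottle [ 0.406 -0.51   0.01 ] [ 0.467 -0.404  0.176] [ 0.435 -0.483  0.111]
can [ 0.567 -0.496  0.01 ] [ 0.695 -0.347  0.108] [ 0.655 -0.453  0.092]
cork [ 0.654 -0.35   0.01 ] [ 0.709 -0.304  0.039] [ 0.679 -0.323  0.029]
```

```bash
python3 - <<'E'
from plan import *
plan([.5664,-.3299,.012],down(1.823),step=4.5)
E
```

```text
[[[-0.9,0.07,4.05],[-0.001,-0.002,0.006]],[[-0.9,0.07,4.05],[-0.001,-0.002,0.006]],[[-0.89,0.07,4.06],[-0.001,-0.002,0.006]],[[-0.88,0.07,4.06],[-0.001,-0.002,0.006]]]
```

```bash
python3 -m crank '[[[-1.8,0.15,4.1],[0,0,0.01]],[[-1.8,0.15,4.1],[0,0,0.01]],[[0,0,4],[0,0,0]],[[0,0,2.5],[0,0,0]],[[0,0,0],[0,0,0]]]' 5
python3 - <<'E'
from plan import *
print(monitor.get_obs()['contact_force']); plan([.5664,-.3299,.012],down(1.823),step=4.5)
E
```

```text
clock: 2.15
tcp_pos: [0.5652, -0.3354, 0.0308]
orientation: [-1.927, -2.472, 0.004]
contact_force: [-1.0, -0.2, -0.0]
grip_width: 0.0498
gripper_force: 0.0
[-0.95485474 -0.17936376 -0.03905798]
[[[0.49,0.26,1.88],[-0.006,-0.005,-0.006]]]
```

```bash
python3 -m crank '[[[0.5,0.26,1],[0,0,0]],[[0,0,0.9],[0,0,0]],[[0,0,0],[0,0,0]]]'
python3 -m crank '[[[0,0,0],[0,0,0]],[[0,0,0],[0,0,0]],[[0,0,0],[0,0,0]],[[0,0,0],[0,0,0]]]' 0 60
python3 -m crank '[[[0,0,0],[0,0,0]],[[0,0,-2],[0,0,0]],[[0,0,-4],[0,0,0]],[[0,0,-4],[0,0,0]],[[0,0,0],[0,0,0]]]'
python3 - <<'E'
from plan import *
print(monitor.get_obs()['contact_force'],monitor.get_obs()['joints'])
c,s=np.cos(.29),np.sin(.29); B=np.array([.551,.2375])+.015*np.array([c,s])
print(B); plan([*B,.20],down(1.858),step=4.5)
E
```

```text
clock: 2.45
tcp_pos: [0.5702, -0.3297, 0.0158]
orientation: [1.929, 2.48, -0.0]
contact_force: [-0.2, -1.4, 0.8]
grip_width: 0.0499
gripper_force: 0.0
clock: 2.85
tcp_pos: [0.5704, -0.3306, 0.0165]
orientation: [1.929, 2.478, -0.0]
contact_force: [-1.4, 0.1, 4.7]
grip_width: 0.0094
gripper_force: 59.7
clock: 3.35
tcp_pos: [0.5736, -0.3314, 0.1214]
orientation: [1.924, 2.471, 0.003]
contact_force: [0.2, -0.7, -2.5]
grip_width: 0.009
gripper_force: 58.9
[ 0.15612571 -0.68764294 -2.51324465] [ 0.67536514  0.58730266 -0.34605837  1.66923453  0.23976772  0.91693942
  0.48582423]
[0.56537366 0.24178928]
[[[4.29,1.03,-0.62],[0.001,0.0,-0.003]],[[4.28,1.04,-0.62],[0.001,0.0,-0.003]],[[4.28,1.05,-0.62],[0.001,0.0,-0.003]],[[4.28,1.06,-0.62],[0.001,0.0,-0.003]],[[4.27,1.08,-0.62],[0.001,0.0,-0.003]]]
[[[4.27,1.09,-0.62],[0.001,0.0,-0.003]],[[4.27,1.1,-0.61],[0.001,0.0,-0.003]],[[4.27,1.11,-0.61],[0.001,0.0,-0.003]],[[4.26,1.13,-0.61],[0.001,0.0,-0.003]],[[4.26,1.14,-0.61],[0.001,0.0,-0.003]]]
[[[4.26,1.15,-0.61],[0.001,0.0,-0.003]],[[4.25,1.16,-0.61],[0.001,0.0,-0.003]],[[4.25,1.18,-0.61],[0.001,0.0,-0.003]]]
```

```bash
python3 -m crank '[[[0,0,-4.8],[0,0,0]],[[0,0,-4.8],[0,0,0]],[[3,0.8,-3.5],[0,0,0]],[[4.3,1,-2],[0,0,0]],[[4.5,1.1,0],[0,0,0]]]'
python3 -m crank '[[[4.6,1.1,0],[0,0,0]],[[4.6,1.1,0],[0,0,0]],[[4.6,1.1,0],[0,0,0]],[[4.6,1.1,0],[0,0,0]],[[4.6,1.1,0],[0,0,0]]]'
python3 -m crank '[[[4.6,1.1,0],[0,0,0]],[[4.6,1.1,0],[0,0,0]],[[4.6,1.1,0],[0,0,0]],[[3,1,0],[0,0,0]],[[0,0,0],[0,0,0]]]'
python3 - <<'E'
from plan import *
o=monitor.get_obs();print(o['contact_force'],o['joints'])
p,d,T=grab('wrist'); W,p=cloud('wrist'); cv2.imwrite('pics/w2.png',p[...,::-1])
k=(abs(W[...,2]-.043)<.004)&(np.hypot(W[...,0]-.55,W[...,1]-.24)<.14)
Q=W[k][:,:2]; rc=cv2.minAreaRect(Q.astype(np.float32)); print('rim',len(Q),rc)
plan([.5654,.2418,.05],down(1.858),step=4.5)
E
```

```text
clock: 3.85
tcp_pos: [0.5703, -0.2083, 0.2692]
orientation: [1.929, 2.473, 0.003]
contact_force: [1.5, 0.1, -2.2]
grip_width: 0.009
gripper_force: 59.2
clock: 4.35
tcp_pos: [0.565, 0.0295, 0.2655]
orientation: [-1.929, -2.478, 0.002]
contact_force: [1.2, 0.8, -2.6]
grip_width: 0.009
gripper_force: 59.1
clock: 4.85
tcp_pos: [0.5644, 0.2079, 0.2656]
orientation: [-1.917, -2.485, -0.002]
contact_force: [-0.6, 0.2, -1.6]
grip_width: 0.0087
gripper_force: 59.1
[-0.59142353  0.16863198 -1.55607056] [-0.00746718  0.38619106 -0.58452093  1.66714459  0.22471008  1.15674672
 -0.39220073]
rim 2126 ((0.5565192699432373, 0.23702970147132874), (0.16007393598556519, 0.16183242201805115), 16.7109432220459)
[[[0.72,0.2,4.31],[0.0,0.0,-0.007]],[[0.72,0.21,4.31],[0.0,0.0,-0.007]],[[0.72,0.21,4.31],[0.0,0.0,-0.007]],[[0.72,0.21,4.31],[0.0,0.0,-0.007]],[[0.72,0.22,4.31],[0.0,0.0,-0.007]]]
```

View pics/w2.png

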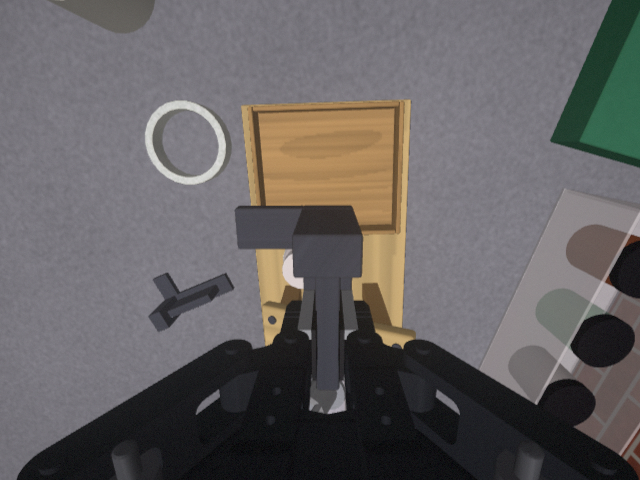

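```bash
python3 - <<'E'
from fit import *
from plan import plan,down
W,p=cloud('wrist'); k=(abs(W[...,2]-.043)<.003)&(np.hypot(W[...,0]-.55,W[...,1]-.24)<.14)
a=.2917; X=np.array([np.cos(a),np.sin(a)]);Y=np.array([-X[1],X[0]]); Q=W[k][:,:2]
x,y=Q@X,Q@Y; print(np.percentile(x,[0,1,99,100]),np.percentile(y,[0,1,99,100]))
C=X*np.mean(np.percentile(x,[.5,99.5]))+Y*(np.percentile(y,99.7)-.070); print('binL',C, 'yaw')
hy=np.histogram(y,20); print(hy)
P=roi(W,(.4277,.0456),.075); P=P[P[:,2]<.06]
print(fit(P[::3,:2],P[::3,2]>.005,br(-1),(.4277,.0456),ths=[-2.5,-2.2,-2.8]))
B=C+.015*X; plan([*B,.05],down(a+np.pi/2),step=4.5)
E
```

```text
[0.52113743 0.52174325 0.68090773 0.68121284] [-0.01394179  0.00862394  0.14751749  0.14789019]
binL [0.55356977 0.24733738] yaw
(array([  2,   0,  76, 113,  32,  35,  33,  55,  69,  68,  77,  76,  70,
        77,  77,  81,  83,  86,  86, 857]), array([-0.01394179, -0.00585019,  0.0022414 ,  0.010333  ,  0.0184246 ,
        0.0265162 ,  0.0346078 ,  0.0426994 ,  0.050791  ,  0.0588826 ,
        0.0669742 ,  0.0750658 ,  0.0831574 ,  0.091249  ,  0.09934059,
        0.10743219,  0.11552379,  0.12361539,  0.13170699,  0.13979859,
        0.14789019]))
(array([ 0.42956474,  0.04780258, -2.47017934]), np.float64(0.04632217830261267))
[[[0.9,0.3,4.31],[0.0,0.0,-0.008]],[[0.9,0.31,4.31],[0.0,0.0,-0.008]],[[0.89,0.31,4.31],[0.0,0.0,-0.008]],[[0.89,0.32,4.31],[0.0,0.0,-0.008]],[[0.89,0.32,4.31],[0.0,0.0,-0.008]]]
```

```bash
python3 -m crank '[[[2.2,0.8,3],[0,0,-0.02]],[[2.2,0.7,4.3],[0,0,-0.02]],[[0,0,4.5],[0,0,0]],[[0,0,4.5],[0,0,0]],[[0,0,3],[0,0,0]]]'
python3 -m crank '[[[0,0,0.5],[0,0,0]],[[0,0,0],[0,0,0]]]'
python3 - <<'E'
from plan import *
a=.2917; X=np.array([np.cos(a),np.sin(a)])
o=monitor.get_obs();print(o['contact_force'],o['joints'])
plan([*(np.array([.5536,.2473])+.015*X),.0305],down(a+np.pi/2),step=4.5)
E
```

```text
clock: 5.4
tcp_pos: [0.5682, 0.2445, 0.0693]
orientation: [-1.881, -2.515, 0.009]
contact_force: [0.5, -0.3, -2.0]
grip_width: 0.0088
gripper_force: 59.0
clock: 5.6
tcp_pos: [0.5695, 0.2462, 0.0677]
orientation: [-1.881, -2.515, 0.004]
contact_force: [-0.3, 0.4, -1.5]
grip_width: 0.0087
gripper_force: 58.9
[-0.28993615  0.43674266 -1.54377289] [-0.13593442  0.63367734 -0.50980871  1.7859874   0.40274301  0.82949205
 -0.55341878]
[[[0.57,0.01,3.72],[-0.002,0.001,-0.005]]]
```

```bash
python3 -m crank '[[[0.5,0,1.8],[0,0,0]],[[0,0,1.3],[0,0,0]],[[0,0,0.3],[0,0,0]],[[0,0,0.2],[0,0,0]],[[0,0,0],[0,0,0]]]'
python3 - <<'E'
from h import *
print(monitor.get_obs()['tcp_pos'],monitor.get_obs()['contact_force'])
E
```

```text
clock: 6.1
tcp_pos: [0.5684, 0.2525, 0.0327]
orientation: [1.88, 2.517, 0.0]
contact_force: [0.8, -0.3, -1.9]
grip_width: 0.0088
gripper_force: 59.1
[0.56844206 0.25249739 0.03265018] [ 0.84703203 -0.3160773  -1.93173002]
```

```bash
python3 -m crank '[[[0,0,0.15],[0,0,0]],[[0,0,0.1],[0,0,0]],[[0,0,0],[0,0,0]]]'
python3 -m crank '[[[0,0,0.1],[0,0,0]],[[0,0,0],[0,0,0]]]'
```

```text
clock: 6.4
tcp_pos: [0.5684, 0.2524, 0.0302]
orientation: [1.88, 2.517, 0.0]
contact_force: [0.7, -0.5, -2.8]
grip_width: 0.0087
gripper_force: 59.1
clock: 6.6
tcp_pos: [0.5686, 0.2525, 0.0295]
orientation: [1.88, 2.517, 0.001]
contact_force: [0.2, -0.3, 1.0]
grip_width: 0.0085
gripper_force: 59.5
```

```bash
python3 -m crank '[[[0,0,0],[0,0,0]],[[0,0,0],[0,0,0]],[[0,0,-1],[0,0,0]],[[0,0,-4],[0,0,0]],[[0,0,-4.5],[0,0,0]]]' 4 60
python3 -m crank '[[[0,0,-2],[0,0,0]],[[0,0,0],[0,0,0]]]'
python3 - <<'E'
from plan import *
p,d,T=grab('wrist'); cv2.imwrite('pics/w3.png',p[...,::-1])
plan([.4296,.0478,.11],down(.6716),step=4.5)
E
```

```text
clock: 7.1
tcp_pos: [0.5673, 0.252, 0.1245]
orientation: [-1.878, -2.516, 0.004]
contact_force: [0.8, 0.7, 0.8]
grip_width: 0.0401
gripper_force: 0.0
clock: 7.3
tcp_pos: [0.5706, 0.2541, 0.1489]
orientation: [1.878, 2.514, 0.011]
contact_force: [-0.6, 0.2, 0.1]
grip_width: 0.0401
gripper_force: 0.0
[[[-1.57,-1.92,0.36],[0.0,0.0,0.119]],[[-1.79,-1.72,0.36],[0.0,0.0,0.119]],[[-1.98,-1.5,0.36],[0.0,0.0,0.119]],[[-2.14,-1.26,0.36],[0.0,0.0,0.119]],[[-2.28,-0.99,0.36],[0.0,0.0,0.119]]]
[[[-2.38,-0.72,0.36],[0.0,0.0,0.119]],[[-2.45,-0.43,0.36],[0.0,0.0,0.119]],[[-2.48,-0.14,0.36],[0.0,0.0,0.119]],[[-2.48,0.16,0.36],[0.0,0.0,0.119]],[[-2.44,0.45,0.36],[0.0,0.0,0.119]]]
```

View pics/w3.png

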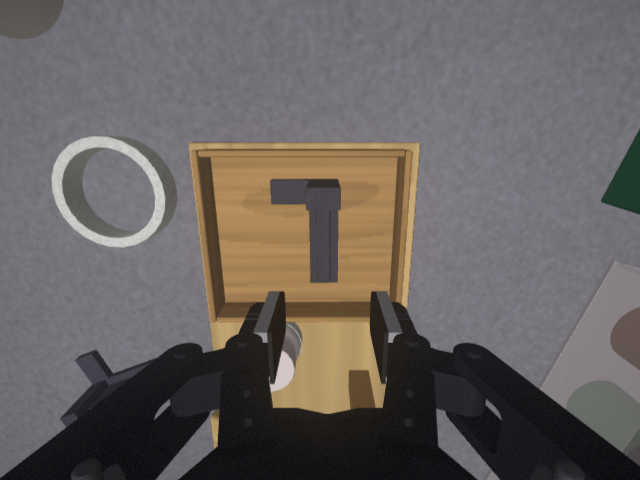

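```bash
python3 -m crank '[[[-1.6,-1.9,0],[0,0,0.12]],[[-1.8,-1.7,0],[0,0,0.12]],[[-2,-1.5,0],[0,0,0.12]],[[-2.1,-1.3,0],[0,0,0.12]],[[-2.3,-1,0],[0,0,0.12]]]' 5
python3 -m crank '[[[-2.4,-0.7,0],[0,0,0.12]],[[-2.5,-0.4,0],[0,0,0.12]],[[-2.5,-0.1,1],[0,0,0.12]],[[-2.5,0.2,1],[0,0,0.12]],[[-2.4,0.4,1],[0,0,0.12]]]'
python3 -m crank '[[[0,0,0],[0,0,0]]]'
python3 - <<'E'
from plan import *
o=monitor.get_obs();print(o['joints'])
plan([.4296,.0478,.0155],down(.6716),step=4.5)
E
```

```text
clock: 7.85
tcp_pos: [0.4966, 0.1486, 0.1429]
orientation: [-2.544, -1.843, 0.003]
contact_force: [0.5, -0.1, 0.0]
grip_width: 0.0502
gripper_force: 0.0
clock: 8.35
tcp_pos: [0.4263, 0.0455, 0.1129]
orientation: [-2.975, -1.008, 0.003]
contact_force: [0.0, -0.3, -0.5]
grip_width: 0.0499
gripper_force: 0.0
clock: 8.45
tcp_pos: [0.4236, 0.0434, 0.1118]
orientation: [2.975, 1.007, -0.011]
contact_force: [-0.1, -0.1, -0.8]
grip_width: 0.0501
gripper_force: 0.0
[ 0.02193827  0.2664053  -0.30755042  2.21465666  0.1278647   0.68379338
 -1.29333479]
[[[0.27,0.01,3.21],[-0.001,0.002,-0.006]],[[0.26,0.01,3.21],[-0.001,0.002,-0.006]],[[0.26,0.01,3.21],[-0.001,0.002,-0.006]]]
```

```bash
python3 -m crank '[[[0.5,0,3],[0,0,0]],[[0.2,0,3],[0,0,0]],[[0,0,1.2],[0,0,0]],[[0,0,0],[0,0,0]],[[0,0,0],[0,0,0]]]'
python3 - <<'E'
from plan import *
o=monitor.get_obs();print(o['joints'],o['contact_force'])
plan([.4296,.0478,.0155],down(.6716),step=4.5)
E
```

```text
clock: 8.95
tcp_pos: [0.4335, 0.0513, 0.0424]
orientation: [-2.972, -1.017, 0.0]
contact_force: [-0.2, -0.6, 0.8]
grip_width: 0.0502
gripper_force: 0.0
[-0.03240207  0.41043692 -0.26830126  2.23907419  0.21599239  0.51557631
 -1.37932339] [-0.2129448  -0.5759557   0.84384185]
[[[-0.52,0.04,2.69],[0.0,0.0,-0.012]]]
```

```bash
python3 -m crank '[[[-0.5,0,1.3],[0,0,-0.01]],[[0,0,1],[0,0,0]],[[0,0,0.3],[0,0,0]],[[0,0,0],[0,0,0]]]'
python3 -m crank '[[[0,0,0],[0,0,0]],[[0,0,0],[0,0,0]],[[0,0,0],[0,0,0]],[[0,0,0],[0,0,0]]]' 0 60
python3 - <<'E'
from plan import *
o=monitor.get_obs();print(o['joints'],o['contact_force'])
E
```

```text
clock: 9.35
tcp_pos: [0.4296, 0.0481, 0.0162]
orientation: [2.968, 1.031, 0.0]
contact_force: [0.3, 0.5, 0.2]
grip_width: 0.05
gripper_force: 0.0
clock: 9.75
tcp_pos: [0.4298, 0.0481, 0.0165]
orientation: [2.967, 1.031, 0.001]
contact_force: [-1.0, 0.4, 6.5]
grip_width: 0.0086
gripper_force: 58.9
[-0.04878542  0.45883696 -0.24461464  2.2592438   0.25113571  0.44684499
 -1.3981926 ] [-1.00067335  0.44049711  6.51544871]
```

```bash
sed -i 's/def plan(pos,R,step=4.0,ang=.13,nmin=1):/def plan(pos,R,step=4.0,ang=.13,nmin=1,T=None):/; s/    T=pose(); R0/    T=pose() if T is None else T; R0/' plan.py
cat >> plan.py <<'E'
def mk(pos,R):
    T=np.eye(4);T[:3,:3]=R.as_matrix();T[:3,3]=pos;return T
E
python3 - <<'E'
from plan import *
print(1);plan([.43,.048,.14],down(.6716))
a=[.47,-.13,.22]
print(2);plan(a,down(.5),T=mk([.43,.048,.14],down(.6716)),step=4.5)
print(3);plan([.680,-.174,.2],down(.2917),T=mk(a,down(.5)),step=4.5)
E
```

```text
1
[[[0.0,0.01,-3.09],[0.0,0.0,-0.001]],[[0.0,0.01,-3.09],[0.0,0.0,-0.001]],[[0.0,0.01,-3.09],[0.0,0.0,-0.001]],[[0.0,0.01,-3.09],[0.0,0.0,-0.001]]]
2
[[[-1.59,3.28,-1.6],[0.0,0.0,0.034]],[[-1.48,3.34,-1.6],[0.0,0.0,0.034]],[[-1.36,3.39,-1.6],[0.0,0.0,0.034]],[[-1.24,3.43,-1.6],[0.0,0.0,0.034]],[[-1.12,3.47,-1.6],[0.0,0.0,0.034]]]
3
[[[3.26,2.79,0.4],[0.0,0.0,0.042]],[[3.38,2.65,0.4],[0.0,0.0,0.042]],[[3.48,2.5,0.4],[0.0,0.0,0.042]],[[3.59,2.36,0.4],[0.0,0.0,0.042]],[[3.68,2.21,0.4],[0.0,0.0,0.042]]]
```

```bash
python3 -m crank '[[[0,0,-2],[0,0,0]],[[0,0,-4],[0,0,0]],[[0,0,-4],[0,0,0]],[[0,0,-3],[0,0,0]],[[0,0,0],[0,0,0]]]'
python3 -m crank '[[[-1.6,3.3,-1.6],[0,0,0.035]],[[-1.5,3.3,-1.6],[0,0,0.035]],[[-1.4,3.4,-1.6],[0,0,0.035]],[[-1.2,3.4,-1.6],[0,0,0.035]],[[-1.1,3.5,-1.6],[0,0,0.035]]]'
python3 -m crank '[[[3.3,2.8,0.4],[0,0,0.04]],[[3.4,2.7,0.4],[0,0,0.04]],[[3.5,2.5,0.4],[0,0,0.04]],[[3.6,2.4,0.4],[0,0,0.04]],[[3.7,2.2,0.4],[0,0,0.04]]]'
python3 -m crank '[[[0,0,0],[0,0,0]]]'
python3 - <<'E'
from fit import *
from plan import plan,down
o=monitor.get_obs();print(o['joints'],o['contact_force'])
p,d,T=grab('wrist'); W,p=cloud('wrist'); cv2.imwrite('pics/w4.png',p[...,::-1])
k=(abs(W[...,2]-.043)<.003)&(np.hypot(W[...,0]-.6758,W[...,1]+.1594)<.13)
a=.2917; X=np.array([np.cos(a),np.sin(a)]);Y=np.array([-X[1],X[0]]); Q=W[k][:,:2]; print(cv2.minAreaRect(Q.astype(np.float32)))
print(np.percentile(Q@X,[0,1,99,100]),np.percentile(Q@Y,[0,1,99,100]))
plan([.680,-.174,.06],down(.2917),step=4.5)
E
```

```text
clock: 10.25
tcp_pos: [0.4319, 0.0484, 0.1496]
orientation: [2.966, 1.03, 0.011]
contact_force: [0.9, -0.2, -2.3]
grip_width: 0.0088
gripper_force: 58.9
clock: 10.75
tcp_pos: [0.4677, -0.1316, 0.2254]
orientation: [-3.046, -0.765, 0.003]
contact_force: [0.8, 0.7, -2.1]
grip_width: 0.0083
gripper_force: 58.9
clock: 11.25
tcp_pos: [0.6805, -0.1756, 0.2035]
orientation: [-3.108, -0.457, 0.005]
contact_force: [-0.2, 0.0, -1.7]
grip_width: 0.0088
gripper_force: 59.0
clock: 11.35
tcp_pos: [0.6828, -0.1753, 0.2015]
orientation: [-3.107, -0.459, 0.004]
contact_force: [-0.6, 0.9, -2.8]
grip_width: 0.009
gripper_force: 59.0
[ 0.23815506  0.55641034 -0.11223832  1.49481947  0.06632836  1.09647909
 -1.16536292] [-0.62338611  0.92289014 -2.82195062]
((0.6658092737197876, -0.133189857006073), (0.16006028652191162, 0.1859775334596634), 16.555252075195312)
[0.51943459 0.52038232 0.67928547 0.67933267] [-0.41224034 -0.41171697 -0.24612092 -0.22603636]
[[[0.01,-0.02,3.55],[0.0,0.001,0.001]],[[0.01,-0.02,3.55],[0.0,0.001,0.001]],[[0.0,-0.02,3.55],[0.0,0.001,0.001]],[[0.0,-0.03,3.55],[0.0,0.001,0.001]]]
```

View pics/w4.png

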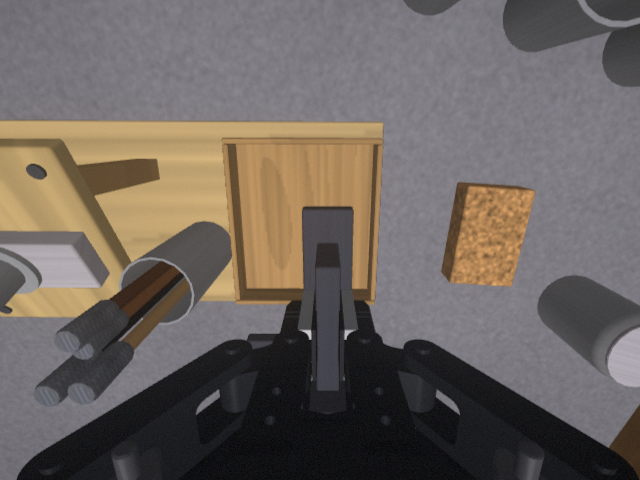

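```bash
python3 -m crank '[[[-0.5,-0.5,3],[0,0,0]],[[0,0,4],[0,0,0]],[[0,0,4],[0,0,0]],[[0,0,3],[0,0,0]],[[0,0,0],[0,0,0]]]'
python3 -m crank '[[[0,0,0],[0,0,0]]]'
python3 - <<'E'
from plan import *
plan([.6766,-.1676,.0315],down(.2917),step=4.5)
E
```

```text
clock: 11.9
tcp_pos: [0.6682, -0.1709, 0.0602]
orientation: [-3.104, -0.46, 0.017]
contact_force: [-0.6, 1.1, -2.3]
grip_width: 0.0086
gripper_force: 58.9
clock: 12.0
tcp_pos: [0.6727, -0.1718, 0.0659]
orientation: [-3.107, -0.46, 0.002]
contact_force: [-0.7, 0.3, -0.8]
grip_width: 0.0086
gripper_force: 59.0
[[[0.5,-0.29,3.44],[-0.001,0.001,0.002]]]
```

```bash
python3 -m crank '[[[0.4,-0.2,1.5],[0,0,0]],[[0,0,1],[0,0,0]],[[0,0,0.5],[0,0,0]],[[0,0,0],[0,0,0]],[[0,0,0],[0,0,0]]]'
python3 - <<'E'
from plan import *
plan([.6766,-.1676,.0295],down(.2917),step=4.5)
E
```

```text
clock: 12.5
tcp_pos: [0.6769, -0.169, 0.0362]
orientation: [3.108, 0.46, 0.0]
contact_force: [-0.4, -0.5, -2.4]
grip_width: 0.0087
gripper_force: 59.1
[[[0.01,-0.14,0.67],[0.0,0.0,0.002]]]
```

```bash
python3 -m crank '[[[0,0,0.4],[0,0,0]],[[0,0,0.15],[0,0,0]],[[0,0,0.1],[0,0,0]],[[0,0,0.1],[0,0,0]],[[0,0,0],[0,0,0]]]'
```

```text
clock: 13.0
tcp_pos: [0.6768, -0.1689, 0.0296]
orientation: [3.108, 0.46, -0.0]
contact_force: [-3.2, 1.6, 5.5]
grip_width: 0.0093
gripper_force: 60.1
```

```bash
python3 -m crank '[[[0,0,0],[0,0,0]],[[0,0,0],[0,0,0]],[[0,0,-1],[0,0,0]],[[0,0,-4],[0,0,0]],[[0,0,-4.5],[0,0,0]]]' 3.5
python3 -m crank '[[[0,0,-4.5],[0,0,0]],[[0,0,-3],[0,0,0]],[[0,0,0],[0,0,0]]]'
python3 - <<'E'
from h import *
from scipy.optimize import least_squares
D=[([1.06392034,0.47774892,0.02234661,1.55632172,-0.0114716,1.10934046,-0.08311724],[0.26186934,-0.62155481,0.23041497],[-3.07775943,-0.621951589,.000756]),
([0.6693325,0.48690309,-0.38160777,1.69023404,0.20284084,1.00362383,0.49830564],[.56,-.2949,.1799],[-1.889,-2.509,-.007]),
([-0.00746718,0.38619106,-0.58452093,1.66714459,0.22471008,1.15674672,-0.39220073],[.5644,.2079,.2656],[-1.917,-2.485,-.002]),
([-0.13593442,0.63367734,-0.50980871,1.7859874,0.40274301,0.82949205,-0.55341878],[.5695,.2462,.0677],[-1.881,-2.515,.004]),
([-0.04878542,0.45883696,-0.24461464,2.2592438,0.25113571,0.44684499,-1.3981926],[.4298,.0481,.0165],[2.967,1.031,.001]),
([0.23815506,0.55641034,-0.11223832,1.49481947,0.06632836,1.09647909,-1.16536292],[.6828,-.1753,.2015],[-3.107,-.459,.004])]
o=monitor.get_obs(); D.append((o['joints'],o['tcp_pos'],o['orientation'])); print(o['joints'],o['tcp_pos'])
def fk(q,p):
    b,g,h,l1,l2,l3,e,w=p; R=Ro.from_euler('z',b); x=np.array([0,0,h])
    L={1:[0,0,0],2:[0,0,0],3:[e,0,l1],4:[-e,0,0],5:[0,0,l2],6:[w,0,0],7:[0,0,l3]}
    for i,(a,t) in enumerate(zip('zyzyzyz',q),1): R=R*Ro.from_euler(a,t); x=x+R.apply(L[i])
    return x,R*Ro.from_euler('z',g)
def res(p):
    out=[]
    for q,x,w in D:
        X,R=fk(q,p); out+=[*(X-x),*(.2*(Ro.from_rotvec(w).inv()*R).as_rotvec())]
    return out
best=min((least_squares(res,[b,g,.3,.4,.4,.2,0,0]) for b in np.arange(-3,3.1,1) for g in np.arange(-3,3.1,1)),key=lambda s:s.cost)
print(best.x.round(4),np.sqrt(2*best.cost/len(D)),np.abs(best.fun).reshape(-1,6).max(0).round(4)); np.save('kin.npy',best.x)
E
```

```text
clock: 13.5
tcp_pos: [0.6757, -0.1686, 0.1235]
orientation: [-3.107, -0.46, 0.005]
contact_force: [0.2, 0.2, 0.4]
grip_width: 0.0348
gripper_force: 0.0
clock: 13.8
tcp_pos: [0.6802, -0.1695, 0.2057]
orientation: [3.104, 0.459, 0.016]
contact_force: [1.0, -0.3, 0.1]
grip_width: 0.0349
gripper_force: 0.0
[ 0.23306435  0.53931713 -0.11478895  1.51350513  0.06721008  1.08163092
 -1.17389002] [ 0.68020785 -0.16948878  0.20567803]
[-6.87600e-01  1.97050e+00  3.10578e+01  1.88700e+00  4.02300e-01
  3.23135e+01 -1.20000e-03  9.23300e-01] 0.49177570769434015 [3.306e-01 6.987e-01 7.300e-02 4.000e-04 2.000e-03 3.321e-01]
```

```bash
cat > kin.py <<'E'
from h import *
from scipy.optimize import least_squares
import itertools
D=[([1.06392034,0.47774892,0.02234661,1.55632172,-0.0114716,1.10934046,-0.08311724],[0.26186934,-0.62155481,0.23041497],[-3.07775943,-0.621951589,.000756]),
([0.6693325,0.48690309,-0.38160777,1.69023404,0.20284084,1.00362383,0.49830564],[.56,-.2949,.1799],[-1.889,-2.509,-.007]),
([-0.00746718,0.38619106,-0.58452093,1.66714459,0.22471008,1.15674672,-0.39220073],[.5644,.2079,.2656],[-1.917,-2.485,-.002]),
([-0.13593442,0.63367734,-0.50980871,1.7859874,0.40274301,0.82949205,-0.55341878],[.5695,.2462,.0677],[-1.881,-2.515,.004]),
([-0.04878542,0.45883696,-0.24461464,2.2592438,0.25113571,0.44684499,-1.3981926],[.4298,.0481,.0165],[2.967,1.031,.001]),
([0.23815506,0.55641034,-0.11223832,1.49481947,0.06632836,1.09647909,-1.16536292],[.6828,-.1753,.2015],[-3.107,-.459,.004]),
([0.23306435,0.53931713,-0.11478895,1.51350513,0.06721008,1.08163092,-1.17389002],[0.68020785,-0.16948878,0.20567803],[3.104,.459,.016])]
def fk(q,p,sg):
    b,g,h,l1,l2,l3,e,w=p; R=Ro.from_euler('z',b); x=np.array([0,0,h])
    L={1:[0,0,0],2:[0,0,0],3:[e,0,l1],4:[-e,0,0],5:[0,0,l2],6:[w,0,0],7:[0,0,l3]}
    for i,(a,t,s) in enumerate(zip('zyzyzyz',q,sg),1): R=R*Ro.from_euler(a,t*s); x=x+R.apply(L[i])
    return x,R*Ro.from_euler('z',g)
def res(p,sg):
    out=[]
    for q,x,w in D:
        X,R=fk(q,p,sg); out+=[*(X-x),*(.2*(Ro.from_rotvec(w).inv()*R).as_rotvec())]
    return out
if __name__=='__main__':
    S=[]
    for s3,s5,s7 in itertools.product((1,-1),repeat=3):
        sg=(-1,1,s3,1,s5,1,s7)
        for g in (0,1.57,3.14,-1.57): S.append((least_squares(res,[0,g,.3,.4,.4,.2,0,0],args=(sg,)),sg))
    b,sg=min(S,key=lambda s:s[0].cost); print(sg,b.x.round(4),np.abs(b.fun).reshape(-1,6).max(0).round(4)); np.savez('kin.npz',p=b.x,sg=sg)
E
python3 kin.py
```

```text
(-1, 1, -1, 1, -1, 1, -1) [-9.0000e-02  1.4807e+00  4.9770e-01  5.6420e-01  4.8040e-01  5.5700e-01
  4.0000e-04  1.9800e-02] [0.0077 0.016  0.005  0.0001 0.0001 0.0001]
```

```bash
cat > ik.py <<'E'
from kin import *
z=np.load('kin.npz'); b,g=z['p'][:2]; sg=z['sg']
def frames(q):
    R=Ro.from_euler('z',b); F=[R]
    for a,t,s in zip('zyzyzyz',q,sg): R=R*Ro.from_euler(a,t*s); F.append(R)
    return F
A=[];y=[]
nom=np.zeros((8,3)); nom[0,2]=.35;nom[3,2]=.45;nom[5,2]=.4;nom[7,2]=.35
for q,x,w in D:
    F=frames(q); A.append(np.hstack([f.as_matrix() for f in F])); y.append(x)
A=np.vstack(A); y=np.hstack(y)
lam=1e-3; O=nom.ravel()+np.linalg.solve(A.T@A+lam*np.eye(24),A.T@(y-A@nom.ravel()))
def FK(q):
    F=frames(q); return sum(f.apply(o) for f,o in zip(F,O.reshape(8,3))),F[-1]*Ro.from_euler('z',g)
lo=np.array([-2.96,-.34,-1.41,.24,-1.37,.17,-2.96])+.03; hi=np.array([2.96,2.1,1.46,2.44,4.51,1.92,2.96])-.03
def IK(pos,R,q0):
    f=lambda q:(lambda X,RR:np.r_[(X-pos),.3*(R.inv()*RR).as_rotvec(),2e-4*(q-q0)])(*FK(q))
    s=least_squares(f,np.clip(q0,lo+.01,hi-.01),bounds=(lo,hi)); return s.x,np.abs(s.fun[:6]).max()
E
python3 - <<'E'
from ik import *
from plan import down
print(O.reshape(8,3).round(3).tolist(),np.abs(A@O-y).max())
a=.2917;c=np.cos(a);s=np.sin(a);t=np.radians(25)
px=np.array([c*np.cos(t),s*np.cos(t),np.sin(t)]);py=np.array([-s,c,0]);pz=np.cross(px,py)
hole=np.array([.5857,.0347,.1608])
Rci=Ro.from_matrix(np.c_[-py,px,pz])
cb=.95; Rcp=Ro.from_euler('z',cb)
for flip in(0,1):
  for al in np.radians([-30,-20,-10,0,10,20,30]):
    # tool in clip frame
    Rt=Ro.from_euler('z',np.pi*flip)*Ro.from_euler('x',np.pi)*Ro.from_euler('y',al)
    r=[]
    for Rc,h in((Rcp,np.array([.353,-.2475,.024])),(Rci,hole+.170*py+.015*px),(Rci,hole+.072*py+.015*px)):
        R=Rc*Rt; best=None
        for j7 in(-2.8,0,2.8):
          for j5 in(0.,1.,-1):
            q,e=IK(h+R.apply([0,0,.019]),R,np.array([.3,.5,-.2,1.9,j5,.7,j7]))
            if best is None or e<best[1]-1e-4: best=(q,e)
        r.append(f"{best[1]*1000:.1f} {best[0].round(1).tolist()}")
    print(flip,round(np.degrees(al)),r)
E
```

```text
[[-0.006, -0.002, 0.332], [0.105, 0.004, -0.018], [-0.086, 0.004, 0.048], [0.092, -0.032, 0.498], [0.042, -0.032, 0.032], [-0.049, 0.029, 0.432], [0.105, 0.029, 0.007], [-0.002, 0.004, 0.357]] 0.007508476223904062
0 -30 ['0.0 [0.3, 0.7, -0.3, 2.2, 1.0, 0.8, -1.5]', '0.0 [0.7, 0.6, -1.1, 2.2, -0.2, 0.3, -2.7]', '0.0 [0.8, 0.7, -1.0, 2.1, -0.3, 0.5, -2.5]']
0 -20 ['0.0 [0.5, 0.6, -0.4, 2.2, 0.9, 0.7, -1.3]', '0.0 [0.6, 0.4, -0.9, 2.2, -0.3, 0.3, -2.8]', '0.0 [0.7, 0.5, -0.9, 2.2, -0.3, 0.4, -2.6]']
0 -10 ['0.0 [0.7, 0.6, -0.6, 2.2, 0.9, 0.6, -1.2]', '0.0 [0.2, 0.2, -0.5, 2.2, -0.3, 0.3, -2.9]', '0.0 [0.5, 0.3, -0.7, 2.2, -0.3, 0.3, -2.7]']
0 0 ['0.0 [1.0, 0.6, -0.8, 2.3, 0.9, 0.6, -1.1]', '0.0 [-0.9, 0.2, 0.5, 2.2, -0.4, 0.3, -2.9]', '0.0 [-0.2, 0.2, -0.0, 2.2, -0.2, 0.3, -2.9]']
0 10 ['0.0 [1.3, 0.8, -1.0, 2.3, 0.9, 0.6, -1.0]', '0.0 [-1.4, 0.4, 1.0, 2.2, -0.5, 0.3, -2.9]', '0.0 [-1.1, 0.3, 0.8, 2.2, -0.3, 0.3, -2.9]']
0 20 ['0.0 [1.5, 1.0, -1.1, 2.2, 0.9, 0.6, -0.9]', '0.0 [-1.6, 0.7, 1.2, 2.2, -0.6, 0.3, -2.9]', '0.0 [-1.4, 0.5, 1.1, 2.2, -0.4, 0.3, -2.9]']
0 30 ['0.0 [1.6, 1.1, -1.
[... 415 characters left out ...]
0.0 [0.8, 0.5, -0.2, 2.3, -0.2, 0.4, -2.9]', '0.0 [0.1, 0.4, -1.0, 2.1, 1.2, 0.8, -1.4]', '0.0 [0.4, 0.5, -1.2, 2.2, 1.2, 0.7, -1.3]']
1 0 ['0.0 [0.4, 0.5, 0.2, 2.3, -0.3, 0.4, -2.9]', '0.0 [0.4, 0.6, -1.3, 2.2, 1.2, 0.8, -1.4]', '0.0 [0.7, 0.6, -1.4, 2.2, 1.2, 0.7, -1.2]']
1 10 ['0.0 [-0.1, 0.6, 0.6, 2.3, -0.4, 0.4, -2.9]', '0.0 [0.6, 0.6, -1.4, 2.2, 1.0, 0.6, -1.1]', '0.0 [0.8, 0.6, -1.4, 2.1, 0.9, 0.6, -0.8]']
1 20 ['0.0 [-0.3, 0.8, 0.8, 2.3, -0.5, 0.4, -2.9]', '0.0 [0.7, 0.7, -1.4, 2.2, 0.8, 0.5, -0.7]', '0.0 [0.9, 0.8, -1.4, 2.1, 0.8, 0.5, -0.5]']
1 30 ['0.0 [-0.5, 1.0, 0.9, 2.3, -0.6, 0.4, -2.9]', '0.0 [0.8, 0.9, -1.4, 2.1, 0.7, 0.5, -0.5]', '0.0 [1.0, 1.0, -1.4, 2.1, 0.6, 0.6, -0.2]']
```

```bash
python3 - <<'E'
from plan import *
R1=down(-1.0); T1=mk([.47,-.23,.24],R1)
print(1);plan(T1[:3,3],R1)
R2=down(.95-np.pi,pitch=-np.radians(20))
print(2);plan([.353,-.2475,.15],R2,T=T1)
E
```

```text
1
[[[-2.18,-0.03,-0.36],[0.0,-0.001,0.129]],[[-2.17,0.26,-0.36],[0.0,-0.001,0.129]],[[-2.12,0.53,-0.36],[0.0,-0.001,0.129]],[[-2.03,0.8,-0.36],[0.0,-0.001,0.129]],[[-1.91,1.06,-0.35],[0.0,-0.001,0.129]]]
[[[-1.76,1.3,-0.35],[0.0,-0.001,0.129]],[[-1.58,1.51,-0.35],[0.0,-0.001,0.129]],[[-1.37,1.7,-0.35],[0.0,-0.001,0.129]],[[-1.14,1.87,-0.35],[0.0,-0.001,0.129]],[[-0.89,2.0,-0.34],[0.0,-0.001,0.129]]]
2
[[[-0.48,1.08,0.9],[0.021,-0.031,0.118]],[[-0.33,1.15,0.89],[0.021,-0.031,0.118]],[[-0.16,1.19,0.87],[0.021,-0.031,0.118]],[[0.01,1.22,0.85],[0.021,-0.031,0.118]],[[0.18,1.23,0.82],[0.021,-0.031,0.118]]]
[[[0.35,1.21,0.79],[0.021,-0.031,0.118]],[[0.51,1.18,0.75],[0.021,-0.031,0.118]],[[0.67,1.12,0.71],[0.021,-0.031,0.118]],[[0.82,1.05,0.66],[0.021,-0.031,0.118]],[[0.96,0.96,0.61],[0.021,-0.031,0.118]]]
```

```bash
python3 -m crank '[[[-2.2,0,-0.4],[0,0,0.13]],[[-2.2,0.3,-0.4],[0,0,0.13]],[[-2.1,0.5,-0.4],[0,0,0.13]],[[-2,0.8,-0.4],[0,0,0.13]],[[-1.9,1.1,-0.4],[0,0,0.13]]]' 6.5
python3 -m crank '[[[-1.8,1.3,-0.3],[0,0,0.13]],[[-1.6,1.5,-0.3],[0,0,0.13]],[[-1.4,1.7,-0.3],[0,0,0.13]],[[-1.1,1.9,-0.3],[0,0,0.13]],[[-0.9,2,-0.3],[0,0,0.13]]]'
python3 -m crank '[[[-0.5,1.1,0.9],[0.02,-0.03,0.12]],[[-0.3,1.1,0.9],[0.02,-0.03,0.12]],[[-0.2,1.2,0.9],[0.02,-0.03,0.12]],[[0,1.2,0.9],[0.02,-0.03,0.12]],[[0.2,1.2,0.8],[0.02,-0.03,0.12]]]'
python3 -m crank '[[[0.3,1.2,0.8],[0.02,-0.03,0.12]],[[0.5,1.2,0.8],[0.02,-0.03,0.12]],[[0.7,1.1,0.7],[0.02,-0.03,0.12]],[[0.8,1,0.7],[0.02,-0.03,0.12]],[[1,1,0.6],[0.02,-0.03,0.12]]]'
python3 - <<'E'
from plan import *
o=monitor.get_obs();print(o['joints'],o['contact_force'])
plan([.353,-.2475,.15],down(.95-np.pi,pitch=-np.radians(20)))
E
```

```text
clock: 14.3
tcp_pos: [0.571, -0.2, 0.2185]
orientation: [-3.09, 0.565, 0.001]
contact_force: [-0.0, 0.1, -1.0]
grip_width: 0.0651
gripper_force: 0.0
clock: 14.8
tcp_pos: [0.4651, -0.2299, 0.2335]
orientation: [-2.748, 1.522, 0.0]
contact_force: [1.0, -0.4, 0.6]
grip_width: 0.0653
gripper_force: 0.0
clock: 15.3
tcp_pos: [0.4075, -0.2376, 0.1876]
orientation: [-2.063, 2.151, 0.124]
contact_force: [0.1, 0.5, -0.0]
grip_width: 0.0651
gripper_force: 0.0
clock: 15.8
tcp_pos: [0.3488, -0.2454, 0.1423]
orientation: [-1.255, 2.538, 0.224]
contact_force: [0.2, -0.0, -1.3]
grip_width: 0.065
gripper_force: 0.0
[ 0.43666983  0.24791845  0.32794685  2.21900851 -0.58472634  0.82261955
 -2.60464932] [ 1.60956282e-01 -7.37772793e-04 -1.28265314e+00]
[[[-0.34,-0.46,-0.7],[-0.004,-0.009,-0.031]]]
```

```bash
python3 -m crank '[[[0,0,-0.5],[0,0,-0.02]],[[0,0,0],[0,0,0]]]' >/dev/null
python3 - <<'E'
from fit import *
p,d,T=grab('wrist'); W,p=cloud('wrist'); cv2.imwrite('pics/w5.png',p[...,::-1])
P=roi(W,(.375,-.215),.12); P=P[P[:,2]<.05]
x,f=fit(P[::4,:2],P[::4,2]>.010,lambda L:sd_rect(L,0,0,.09,.017),(.375,-.217),ths=[.95]); print('batten',x,f)
c,n=np.cos(x[2]),np.sin(x[2]); L=(W[...,:2]-x[:2])@np.array([[c,-n],[n,c]])
m=(W[...,2]>.0225)&(W[...,2]<.035)&(abs(L[...,0])<.11)&(abs(L[...,1])<.03); Q=L[m]; print(len(Q),np.percentile(W[m][:,2],[5,50,95]))
print('along',np.percentile(Q[:,0],[0,.2,1,99,99.8,100]))
for a in np.arange(-.08,.10,.02):
    k=abs(Q[:,0]-a)<.004; print(round(a,2),k.sum(),np.percentile(Q[k][:,1],[1,99]).round(4) if k.sum() else '')
E
```

```text
batten [ 0.37607709 -0.21397292  0.94822503] 0.034456942679333656
3294 [0.02501112 0.02748869 0.02878035]
along [-0.07218809 -0.07185145 -0.07156915  0.08561463  0.09095438  0.09415579]
-0.08 0 
-0.06 257 [-0.0178  0.0193]
-0.04 187 [-0.0181  0.0193]
-0.02 165 [-0.0183  0.0191]
0.0 173 [-0.0184  0.0111]
0.02 154 [-0.0186  0.0018]
0.04 117 [-0.0185  0.0045]
0.06 111 [-0.0194  0.0054]
0.08 73 [-0.0194  0.0124]
```

View pics/w5.png

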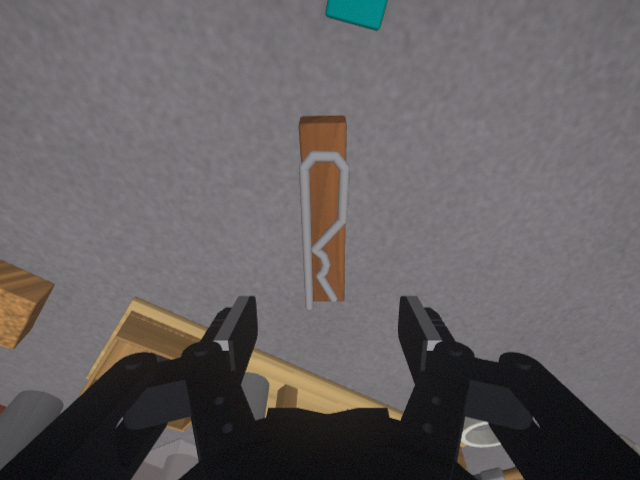

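```bash
python3 - <<'E'
from plan import *
R=down(.937-np.pi,pitch=-np.radians(20)); o=monitor.get_obs(); print(o['tcp_pos'],o['joints'])
plan([.3578,-.2385,.045],R); print(R.inv().apply([0,0,-1]))
E
```

```text
[ 0.34927908 -0.24700694  0.14816381] [ 0.43758128  0.23873873  0.3272918   2.21121985 -0.57094902  0.83456645
 -2.59159857]
[[[0.77,-0.05,3.38],[0.0,-0.003,0.003]],[[0.78,-0.06,3.37],[0.0,-0.003,0.003]],[[0.79,-0.06,3.37],[0.0,-0.003,0.003]]]
[ 3.42020143e-01 -1.11022302e-16  9.39692621e-01]
```

```bash
python3 -m crank '[[[0.8,0,3.4],[0,0,0]],[[0.8,0,3.4],[0,0,0]],[[0.8,-0.1,3.4],[0,-0.01,0.01]],[[0,0,0],[0,0,0]],[[0,0,0],[0,0,0]]]'
python3 - <<'E'
from plan import *
R=down(.937-np.pi,pitch=-np.radians(20)); o=monitor.get_obs(); print(o['tcp_pos'],o['joints'])
plan([.3578,-.2385,.0095],R,nmin=2)
E
```

```text
clock: 16.55
tcp_pos: [0.3564, -0.238, 0.0437]
orientation: [-1.272, 2.519, 0.228]
contact_force: [-0.1, -0.1, 0.4]
grip_width: 0.0647
gripper_force: 0.0
[ 0.35641129 -0.23803919  0.0436645 ] [ 0.52292867  0.44977277  0.21734676  2.2674767  -0.80826963  0.63225803
 -2.34746327]
[[[0.56,-0.07,1.61],[0.001,0.0,-0.001]],[[0.56,-0.07,1.61],[0.001,0.0,-0.001]]]
```

```bash
python3 -m crank '[[[0.6,-0.1,1.6],[0,0,0]],[[0.4,0,1.2],[0,0,0]],[[0.1,0,0.3],[0,0,0]],[[0,0,0],[0,0,0]],[[0,0,0],[0,0,0]]]'
python3 - <<'E'
from plan import *
R=down(.937-np.pi,pitch=-np.radians(20)); o=monitor.get_obs(); print(o['tcp_pos'],o['contact_force'])
plan([.3578,-.2385,.0095],R)
E
```

```text
clock: 17.05
tcp_pos: [0.3575, -0.2391, 0.0115]
orientation: [-1.27, 2.519, 0.224]
contact_force: [-0.8, -0.8, 0.6]
grip_width: 0.0649
gripper_force: 0.0
[ 0.3574532  -0.23905946  0.01154529] [-0.77782993 -0.79600214  0.57601697]
[[[0.01,0.01,0.21],[-0.001,0.0,-0.003]]]
```

```bash
python3 -m crank '[[[0.1,0,0.2],[0,0,0]],[[0,0,0],[0,0,0]],[[0,0,0],[0,0,0]],[[0,0,0],[0,0,0]],[[0,0,0],[0,0,0]]]' 2 80
python3 -m crank '[[[0,0,0],[0,0,0]],[[0,0,0],[0,0,0]]]'
python3 -m crank '[[[-0.3,0,-1],[0,0,0]],[[-0.7,0,-2],[0,0,0]],[[-1,0,-3],[0,0,0]],[[-1,0,-3],[0,0,0]],[[0,0,0],[0,0,0]]]'
python3 - <<'E'
from fit import *
o=monitor.get_obs(); print(o['joints'],o['contact_force'])
p,d,T=grab('wrist'); cv2.imwrite('pics/w6.png',p[100:400,200:440,::-1].repeat(2,0).repeat(2,1))
# clip points in tool frame
W,p=cloud('wrist'); L=(W-T[:3,3])@T[:3,:3]
m=(W[...,2]>.07)&(L[...,0]<.06)&(L[...,0]>-.2)&(abs(L[...,1])<.04)&(L[...,2]>-.04)&(L[...,2]<.08)
v,u=np.nonzero(m); print(m.sum(),u.min(),u.max(),v.min(),v.max()); Q=L[m]
for a in np.arange(-.14,.06,.02):
    k=abs(Q[:,0]-a)<.004
    if k.sum(): print(round(a,2),k.sum(),np.percentile(Q[k],[1,50,99],axis=0)[:,1:].round(4).tolist())
print(Q.min(0),Q.max(0))
E
```

```text
clock: 17.55
tcp_pos: [0.3568, -0.2391, 0.0088]
orientation: [-1.269, 2.52, 0.226]
contact_force: [-0.8, -0.5, 8.9]
grip_width: 0.0353
gripper_force: 78.7
clock: 17.75
tcp_pos: [0.3568, -0.2391, 0.0088]
orientation: [-1.269, 2.52, 0.226]
contact_force: [-1.8, -1.4, 8.2]
grip_width: 0.0355
gripper_force: 78.7
clock: 18.25
tcp_pos: [0.3564, -0.2423, 0.1063]
orientation: [-1.269, 2.518, 0.22]
contact_force: [0.3, -0.6, -1.7]
grip_width: 0.0354
gripper_force: 80.0
[ 0.45271477  0.32283004  0.30443099  2.24000407 -0.6780361   0.75143315
 -2.49456894] [ 0.26013126 -0.6058799  -1.7122881 ]
9706 245 412 264 413
-0.08 1 [[-0.0044, 0.0144], [-0.0044, 0.0144], [-0.0044, 0.0144]]
-0.06 238 [[-0.0184, 0.0001], [-0.0013, 0.0024], [0.0041, 0.0065]]
-0.04 402 [[-0.0181, -0.0071], [-0.0032, -0.0046], [0.0062, 0.001]]
-0.02 389 [[-0.0181, -0.0146], [0.0108, -0.0121], [0.0188, -0.0068]]
0.0 863 [[-0.0188, -0.0397], [-0.0104, -0.0217], [0.0198, -0.016]]
0.02 713 [[-0.0178, -0.0293], [0.0083, -0.027], [0.0192, -0.0233]]
[-0.07610627 -0.03099781 -0.03997811] [0.03308932 0.03191798 0.01443552]
```

View pics/w6.png

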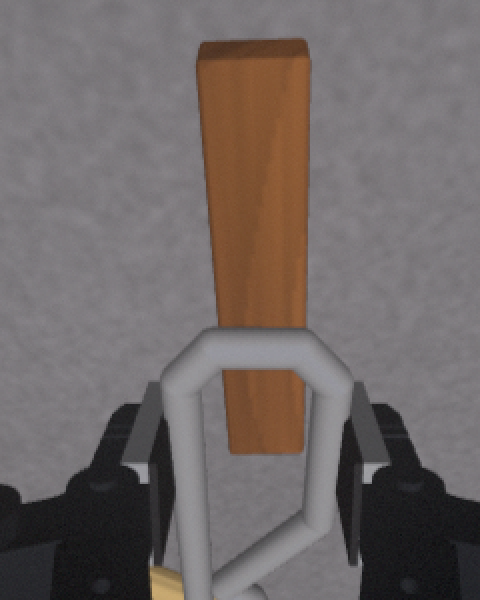

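```bash
cat > clip.py <<'E'
from h import *
from scipy.optimize import least_squares
SEG=[((-25,-15),(132,-15)),((-22,15),(24,15)),((-31,-8),(-31,8)),((-22,15),(-31,8)),((-25,-15),(-31,-8))]
def dist(C):
    D=[]
    for a,b in SEG:
        a=np.array([*a,0])/1e3;b=np.array([*b,0])/1e3;t=np.clip(((C-a)@(b-a))/((b-a)@(b-a)),0,1); D.append(np.linalg.norm(C-a-t[:,None]*(b-a),axis=1))
    return np.min(D,0)
def fitclip(Q,R0,x0):
    """Q: points in tool frame; returns clip frame in tool"""
    f=lambda a,Q=Q:dist((R0*Ro.from_rotvec(a[3:])).inv().apply(Q-a[:3]))-.004
    a=np.r_[x0,0,0,0]
    for tr in(.006,.004,.0025,.002):
        q=Q[np.abs(f(a))<tr]; a=least_squares(lambda a:f(a,q),a,loss='soft_l1',f_scale=.001).x
    return R0*Ro.from_rotvec(a[3:]),a[:3],len(q),np.std(f(a,q))
def toolpts(zmin):
    """returns candidate points in tool frame"""
    from h import cloud
    W,p=cloud('wrist'); T=np.load('wrist.npz')['T']; L=(W-T[:3,3])@T[:3,:3]; hsv=cv2.cvtColor(p,cv2.COLOR_RGB2HSV)
    m=(L[...,0]<.06)&(L[...,0]>-.2)&(abs(L[...,1])<.04)&(L[...,2]>-.05)&(L[...,2]<.06)&(hsv[...,2]>75)&(hsv[...,1]<60)
    return L[m]
R0=Ro.from_euler('x',np.pi)
R0=(Ro.from_euler('z',np.pi)*Ro.from_euler('x',np.pi)*Ro.from_euler('y',-np.radians(20))).inv()
a=.2917;t=np.radians(25)
px=np.array([np.cos(a)*np.cos(t),np.sin(a)*np.cos(t),np.sin(t)]);py=np.array([-np.sin(a),np.cos(a),0]);pz=np.cross(px,py)
Rci=Ro.from_matrix(np.c_[-py,px,pz]); hole0=np.array([.5857,.0347,.1608])
E
python3 - <<'E'
from clip import *
from plan import *
Q=toolpts(0); Rct,c,n,sd=fitclip(Q,R0,np.array([0,0,-.019])); print(len(Q),n,sd,'c',c.round(4),'R',np.degrees((R0.inv()*Rct).as_rotvec()).round(2))
np.savez('ct.npz',R=Rct.as_matrix(),c=c)
Rv=Rci*Rct.inv(); V=hole0-Rv.apply([.03,0,.125]); print('V',V, 'tip z',(V+Rv.apply(c+Rct.apply([.132,-.015,0]))))
A=mk([.37,-.2,.28],down(-1.0,pitch=-np.radians(20))); B=mk([.43,-.06,.36],down(.45,pitch=-np.radians(20)))
for n,(X,Y) in enumerate(((None,A),(A,B),(B,mk(V,Rv)))):
    print(n);plan(Y[:3,3],Ro.from_matrix(Y[:3,:3]),T=X,ang=.14)
E
```

```text
7219 5314 0.00047438036126339235 c [-0.0006  0.0007 -0.0159] R [ 0.    0.09 -0.61]
V [0.5296369  0.03328132 0.27647159] tip z [ 0.54757169 -0.09406305  0.28410674]
0
[[[-1.1,0.15,-1.67],[-0.046,0.0,-0.126]],[[-1.12,0.08,-1.67],[-0.046,0.0,-0.126]],[[-1.12,0.02,-1.66],[-0.046,0.0,-0.126]],[[-1.12,-0.05,-1.66],[-0.046,0.0,-0.126]],[[-1.11,-0.11,-1.67],[-0.046,0.0,-0.126]]]
[[[-1.09,-0.17,-1.67],[-0.046,0.0,-0.126]],[[-1.07,-0.23,-1.68],[-0.046,0.0,-0.126]],[[-1.04,-0.29,-1.7],[-0.046,0.0,-0.126]],[[-1.0,-0.34,-1.71],[-0.046,0.0,-0.126]]]
1
[[[-0.98,-1.15,-0.42],[-0.045,0.0,-0.124]],[[-0.83,-1.24,-0.47],[-0.045,0.0,-0.124]],[[-0.67,-1.31,-0.53],[-0.045,0.0,-0.124]],[[-0.51,-1.36,-0.59],[-0.045,0.0,-0.124]],[[-0.34,-1.38,-0.65],[-0.045,0.0,-0.124]]]
[[[-0.17,-1.38,-0.71],[-0.045,0.0,-0.124]],[[0.0,-1.36,-0.78],[-0.045,0.0,-0.124]],[[0.17,-1.31,-0.84],[-0.045,0.0,-0.124]],[[0.33,-1.24,-0.89],[-0.045,0.0,-0.124]],[[0.48,-1.15,-0.95],[-0.045,0.0,-0.124]]]
[[[0.61,-1.04,-1.0],[-0.045,0.0,-0.124]]]
2
[[[1.37,-0.37,0.31],[-0.075,0.028,-0.108]],[[1.4,-0.24,0.32],[-0.075,0.028,-0.108]],[[1.41,-0.12,0.35],[-0.075,0.028,-0.108]],[[1.4,0.01,0.38],[-0.075,0.028,-0.108]],[[1.38,0.13,0.43],[-0.075,0.028,-0.108]]]
[[[1.35,0.24,0.48],[-0.075,0.028,-0.108]],[[1.31,0.35,0.54],[-0.075,0.028,-0.108]],[[1.25,0.44,0.6],[-0.075,0.028,-0.108]],[[1.18,0.53,0.67],[-0.075,0.028,-0.108]],[[1.1,0.6,0.75],[-0.075,0.028,-0.108]]]
[[[1.01,0.65,0.82],[-0.075,0.028,-0.108]]]
```

```bash
python3 -m crank '[[[-1.1,0.2,-1.7],[-0.046,0,-0.126]],[[-1.1,0.1,-1.7],[-0.046,0,-0.126]],[[-1.1,0,-1.7],[-0.046,0,-0.126]],[[-1.1,0,-1.7],[-0.046,0,-0.126]],[[-1.1,-0.1,-1.7],[-0.046,0,-0.126]]]'
python3 -m crank '[[[-1.1,-0.2,-1.7],[-0.046,0,-0.126]],[[-1.1,-0.2,-1.7],[-0.046,0,-0.126]],[[-1,-0.3,-1.7],[-0.046,0,-0.126]],[[-1,-0.3,-1.7],[-0.046,0,-0.126]],[[-1,-1.1,-0.4],[-0.045,0,-0.124]]]'
python3 -m crank '[[[-0.8,-1.2,-0.5],[-0.045,0,-0.124]],[[-0.7,-1.3,-0.5],[-0.045,0,-0.124]],[[-0.5,-1.4,-0.6],[-0.045,0,-0.124]],[[-0.3,-1.4,-0.7],[-0.045,0,-0.124]],[[-0.2,-1.4,-0.7],[-0.045,0,-0.124]]]'
python3 -m crank '[[[0,-1.4,-0.8],[-0.045,0,-0.124]],[[0.2,-1.3,-0.8],[-0.045,0,-0.124]],[[0.3,-1.2,-0.9],[-0.045,0,-0.124]],[[0.5,-1.1,-1],[-0.045,0,-0.124]],[[0.6,-1,-1],[-0.045,0,-0.124]]]'
python3 - <<'E'
from clip import *
from plan import *
z=np.load('ct.npz');Rct=Ro.from_matrix(z['R']); o=monitor.get_obs(); print(o['joints'],o['tcp_pos'])
Rv=Rci*Rct.inv(); V=hole0-Rv.apply([.03,0,.125]); plan(V,Rv,ang=.14)
E
```

```text
clock: 18.8
tcp_pos: [0.361, -0.2182, 0.2013]
orientation: [-2.073, 1.996, 0.374]
contact_force: [0.7, 0.0, -1.4]
grip_width: 0.0352
gripper_force: 80.1
clock: 19.3
tcp_pos: [0.373, -0.1888, 0.2875]
orientation: [-2.685, 1.24, 0.479]
contact_force: [-0.3, -0.0, -1.7]
grip_width: 0.0352
gripper_force: 80.1
clock: 19.8
tcp_pos: [0.4005, -0.1236, 0.3228]
orientation: [-3.04, 0.31, 0.545]
contact_force: [0.4, -0.2, -0.4]
grip_width: 0.0351
gripper_force: 80.1
clock: 20.3
tcp_pos: [0.4284, -0.061, 0.3596]
orientation: [2.943, 0.685, -0.527]
contact_force: [0.4, -0.1, -1.2]
grip_width: 0.0355
gripper_force: 80.1
[ 0.05235172  0.15881894 -0.16605477  1.74808679  0.13670761  1.57347783
 -1.25241656] [ 0.42844473 -0.06096508  0.35959821]
[[[1.39,-0.36,0.29],[-0.075,0.028,-0.107]],[[1.41,-0.23,0.31],[-0.075,0.028,-0.107]],[[1.42,-0.1,0.34],[-0.075,0.028,-0.107]],[[1.42,0.02,0.37],[-0.075,0.028,-0.107]],[[1.4,0.14,0.42],[-0.075,0.028,-0.107]]]
[[[1.36,0.26,0.47],[-0.075,0.028,-0.107]],[[1.32,0.37,0.53],[-0.075,0.028,-0.107]],[[1.26,0.46,0.6],[-0.075,0.028,-0.107]],[[1.18,0.55,0.67],[-0.075,0.028,-0.107]],[[1.1,0.62,0.75],[-0.075,0.028,-0.107]]]
[[[1.01,0.67,0.82],[-0.075,0.028,-0.107]]]
```

```bash
python3 -m crank '[[[1.4,-0.4,0.3],[-0.075,0.028,-0.107]],[[1.4,-0.2,0.3],[-0.075,0.028,-0.107]],[[1.4,-0.1,0.3],[-0.075,0.028,-0.107]],[[1.4,0,0.4],[-0.075,0.028,-0.107]],[[1.4,0.1,0.4],[-0.075,0.028,-0.107]]]'
python3 -m crank '[[[1.4,0.3,0.5],[-0.075,0.028,-0.107]],[[1.3,0.4,0.5],[-0.075,0.028,-0.107]],[[1.3,0.5,0.6],[-0.075,0.028,-0.107]],[[1.2,0.5,0.7],[-0.075,0.028,-0.107]],[[1.1,0.6,0.8],[-0.075,0.028,-0.107]]]'
python3 -m crank '[[[1,0.7,0.8],[-0.075,0.028,-0.107]],[[0,0,0],[0,0,0]],[[0,0,0],[0,0,0]]]'
cat > look.py <<'E'
from clip import *
from plan import *
z=np.load('ct.npz');Rct=Ro.from_matrix(z['R']); o=monitor.get_obs(); print(o['joints'].round(2),o['tcp_pos'])
Rv=Rci*Rct.inv(); 
p,d,T=grab('wrist'); W,p=cloud('wrist')
Q=toolpts(0); R2,c,n,sd=fitclip(Q,R0,np.array([0,0,-.016])); print(n,sd,'c',c.round(4),np.degrees((R0.inv()*R2).as_rotvec()).round(2))
P=W.reshape(-1,3); P=P[np.isfinite(P[:,0])]; P=P[(np.linalg.norm(P-hole0,axis=1)<.14)&(P[:,2]>.05)]
h=(P-hole0)@pz; F=np.c_[(P-hole0)@px,(P-hole0)@py]
k=(abs(h+.060)<.01)&(abs(F)<.08).all(1); S=P[k]; c0=S.mean(0)
for i in range(4):
    nn=np.linalg.svd(S-c0,full_matrices=False)[2][2]; nn*=np.sign(nn[2]); S=P[k&(abs((P-c0)@nn)<.002)]; c0=S.mean(0)
print('panel n',nn,'exp',pz,'h of panel',(c0-hole0)@pz+.060,len(S),'ang',np.degrees(np.arctan2(nn[1],nn[0]))-180)
k=(abs(h-.022)<.006)&(np.hypot(*F.T)<.03); t=P[k]; print('top h',np.percentile(h[k],[5,50,95]))
hm=np.median(h[k]); k=k&(abs(h-hm)<.002); cc,rad=cv2.minEnclosingCircle((F[k]*1000).astype(np.float32)); print('circle',cc,rad,k.sum(),F[k].mean(0),np.percentile(F[k],[1,99],axis=0).tolist())
E
python3 look.py
```

```text
clock: 20.8
tcp_pos: [0.474, -0.0181, 0.3218]
orientation: [2.445, 1.426, -0.185]
contact_force: [0.7, -0.4, -1.7]
grip_width: 0.0359
gripper_force: 80.1
clock: 21.3
tcp_pos: [0.5211, 0.0245, 0.2833]
orientation: [1.773, 1.948, 0.133]
contact_force: [0.2, -0.1, -0.2]
grip_width: 0.0353
gripper_force: 80.1
clock: 21.6
tcp_pos: [0.5305, 0.0316, 0.2772]
orientation: [1.635, 2.019, 0.189]
contact_force: [-0.2, -0.0, -0.3]
grip_width: 0.0355
gripper_force: 80.1
[-0.08  0.01 -0.35  2.18  0.69  0.68 -0.7 ] [0.53049214 0.03156431 0.27719621]
5259 0.0004694160370117881 c [-0.0013 -0.0006 -0.016 ] [ 0.07  0.13 -0.59]
panel n [-0.40638633 -0.11950479  0.9058525 ] exp [-0.40476533 -0.12153691  0.90630779] h of panel 0.00021327487806915152 17803 ang -343.61313306128625
top h [0.01808343 0.02185724 0.02302817]
circle (0.8008246421813965, 4.145119667053223) 15.216139793395996 994 [0.00103821 0.0046859 ] [[-0.01224939527815863, -0.009172655414589195], [0.01426147856702763, 0.017059851017312454]]
```

```bash
cat > ins.py <<'E'
from clip import *
from plan import *
import sys
R2=R0*Ro.from_rotvec(np.radians([.07,.13,-.59])); c=np.array([-.0013,-.0006,-.016])
hole=hole0+.0009*px+.004*py
Rv=Rci*R2.inv()
def tgt(s,dz=0,dx=0): return hole+py*s+px*(.015+dx)+pz*dz-Rv.apply(c)
def where():
    T=pose(); Rt=Ro.from_matrix(T[:3,:3]); h=T[:3,3]+Rt.apply(c)-hole
    tip=h+(Rt*R2).apply([.132,-.015,0]); leg=h+(Rt*R2).apply([.072,-.015,0])
    f=lambda v:(1000*np.array([v@px,v@py,v@pz])).round(2)
    o=monitor.get_obs(); F=o['contact_force']; print('tip',f(tip),'seat',f(leg),'rot err deg',np.degrees((Rv.inv()*Rt).as_rotvec()).round(2),'F',np.round([F@px,F@py,F@pz],1),'g',o['grip_width'].round(4))
E
python3 - <<'E'
from ins import *
where()
A=tgt(.175,.10);B=tgt(.175,0)
plan(A,Rv);plan(B,Rv,T=mk(A,Rv))
E
```

```text
Traceback (most recent call last):
  File "ins.py", line 12, in where
    o=monitor.get_obs(); F=o['contact_force']; print('tip',f(tip),'seat',f(leg),'rot err deg',np.degrees((Rv.inv()*Rt).as_rotvec()).round(2),'F',np.round([F@px,F@py,F@pz],1),'g',o['grip_width'].round(4))
                                                                                                                                                                                  ^^^^^^^^^^^^^^^^^^^^^
AttributeError: 'float' object has no attribute 'round'
```

```bash
sed -i "s/o\['grip_width'\].round(4)/round(o['grip_width'],4)/" ins.py
python3 - <<'E'
from ins import *
where()
A=tgt(.175,.10);B=tgt(.175,0)
plan(A,Rv);print();plan(B,Rv,T=mk(A,Rv))
E
```

```text
tip [ -16.83 -118.51  144.1 ] seat [-16.07 -58.52 144.01] rot err deg [-0.08 -0.09  0.8 ] F [ 1.  -0.3 -1.5] g 0.0351
[[[3.34,0.29,-0.29],[0.0,0.0,-0.003]],[[3.34,0.3,-0.29],[0.0,0.0,-0.003]],[[3.34,0.31,-0.29],[0.0,0.0,-0.003]],[[3.34,0.32,-0.29],[0.0,0.0,-0.003]],[[3.34,0.33,-0.29],[0.0,0.0,-0.003]]]

[[[1.15,0.0,3.13],[0.0,0.0,0.0]],[[1.15,0.0,3.13],[0.0,0.0,0.0]],[[1.15,0.0,3.13],[0.0,0.0,0.0]]]
```

```bash
python3 -m crank '[[[3.3,0.3,-0.3],[0,0,-0.003]],[[3.3,0.3,-0.3],[0,0,-0.003]],[[3.3,0.3,-0.3],[0,0,-0.003]],[[3.4,0.3,-0.3],[0,0,-0.003]],[[3.4,0.3,-0.3],[0,0,-0.003]]]'
python3 -m crank '[[[1.1,0,3],[0,0,0]],[[1.1,0,3],[0,0,0]],[[1.1,0,3],[0,0,0]],[[0,0,0],[0,0,0]],[[0,0,0],[0,0,0]]]'
python3 - <<'E'
from ins import *
where(); print(monitor.get_obs()['joints'].round(2)); plan(tgt(.165),Rv)
E
```

```text
clock: 22.15
tcp_pos: [0.5149, 0.1977, 0.2451]
orientation: [1.618, 2.028, 0.187]
contact_force: [0.8, 0.0, -0.9]
grip_width: 0.0351
gripper_force: 80.1
clock: 22.65
tcp_pos: [0.5537, 0.208, 0.1578]
orientation: [1.616, 2.03, 0.186]
contact_force: [-0.3, 0.3, -0.7]
grip_width: 0.0354
gripper_force: 80.1
tip [-3.000e-02  4.343e+01  4.850e+00] seat [ -0.22 103.43   4.75] rot err deg [-0.13 -0.1  -0.14] F [-0.5  0.4 -0.5] g 0.0354
[-0.36  0.37 -0.45  2.09  1.05  0.8  -1.34]
[[[-0.82,0.03,0.8],[0.002,0.002,0.002]]]
```

```bash
python3 -m crank '[[[-0.6,0,0.5],[0.002,0.002,0.002]],[[-0.4,0,0.3],[0,0,0]],[[0,0,0],[0,0,0]],[[0,0,0],[0,0,0]]]'
python3 - <<'E'
from ins import *
where(); p,d,T=grab('wrist'); Q=toolpts(0); r,cc,n,sd=fitclip(Q,R0,np.array([0,0,-.016])); print(n,sd,'c',cc.round(4),np.degrees((R0.inv()*r).as_rotvec()).round(2))
plan(tgt(.125),Rv,step=.8)
print(Rv.inv().apply(px).round(3),Rv.inv().apply(py).round(3),Rv.inv().apply(pz).round(3))
E
```

```text
clock: 23.05
tcp_pos: [0.5591, 0.1965, 0.1551]
orientation: [1.619, 2.03, 0.189]
contact_force: [-0.6, 1.3, -0.4]
grip_width: 0.035
gripper_force: 80.1
tip [ 0.26 30.84  1.29] seat [ 0.18 90.84  1.33] rot err deg [-0.16  0.04 -0.02] F [-0.4  1.4 -0.3] g 0.035
5235 0.0004697216036114519 c [-0.0013 -0.0007 -0.0159] [ 0.07  0.16 -0.58]
[[[-0.71,-0.01,0.29],[0.001,0.0,0.0]],[[-0.71,-0.01,0.29],[0.001,0.0,0.0]],[[-0.71,-0.01,0.29],[0.001,0.0,0.0]],[[-0.71,-0.01,0.29],[0.001,0.0,0.0]],[[-0.71,-0.01,0.29],[0.001,0.0,0.0]]]
[-0.01   1.     0.002] [ 0.939  0.01  -0.344] [-0.344 -0.001 -0.939]
```

```bash
python3 -m crank '[[[-0.42,-0.03,0.29],[0,0,0]],[[-0.47,0,0.17],[0,0,0]],[[-0.47,0,0.17],[0,0,0]],[[-0.47,0,0.17],[0,0,0]],[[0,0,0],[0,0,0]]]'
python3 -c "
from ins import *
where()"

```

```text
clock: 23.6
tcp_pos: [0.5653, 0.1766, 0.1531]
orientation: [1.619, 2.03, 0.186]
contact_force: [0.4, -0.3, -0.8]
grip_width: 0.0351
gripper_force: 80.1
tip [-0.46 10.02 -0.49] seat [-0.52 70.02 -0.51] rot err deg [-0.07 -0.02 -0.03] F [-0.1 -0.4 -0.8] g 0.0351
```

```bash
python3 -m crank '[[[-0.47,0.03,0.17],[0,0,0]],[[-0.47,0,0.17],[0,0,0]],[[-0.47,0,0.17],[0,0,0]],[[-0.47,0,0.17],[0,0,0]],[[0,0,0],[0,0,0]]]'
python3 -c "
from ins import *
where()"

```

```text
clock: 24.1
tcp_pos: [0.5714, 0.1576, 0.1534]
orientation: [1.619, 2.03, 0.187]
contact_force: [-0.4, 0.1, -0.4]
grip_width: 0.0352
gripper_force: 80.1
tip [ 0.13 -9.88 -0.4 ] seat [ 0.07 50.12 -0.42] rot err deg [-0.08 -0.01 -0.03] F [-0.5  0.2 -0.2] g 0.0352
```

```bash
python3 -m crank '[[[-0.47,0,0.17],[0,0,0]],[[-0.47,0,0.17],[0,0,0]],[[-0.47,0,0.17],[0,0,0]],[[-0.47,0,0.17],[0,0,0]],[[0,0,0],[0,0,0]]]' 2 110
python3 -c "
from ins import *
where()"
python3 -m crank '[[[-0.47,0,0.17],[0,0,0]],[[-0.47,0,0.17],[0,0,0]],[[-0.47,0,0.17],[0,0,0]],[[0,0,0],[0,0,0]]]'
python3 -c "
from ins import *
where()"

```

```text
clock: 24.6
tcp_pos: [0.5779, 0.1394, 0.1541]
orientation: [1.618, 2.031, 0.189]
contact_force: [1.8, 1.3, -0.4]
grip_width: 0.0342
gripper_force: 109.8
tip [  1.44 -29.22  -0.34] seat [ 1.3  30.78 -0.3 ] rot err deg [-0.17  0.04 -0.07] F [ 1.7  0.7 -1.3] g 0.0342
clock: 25.0
tcp_pos: [0.5821, 0.1281, 0.1542]
orientation: [1.616, 2.035, 0.194]
contact_force: [1.4, 5.4, 0.6]
grip_width: 0.0343
gripper_force: 110.0
tip [  2.51 -41.37  -1.13] seat [ 2.22 18.63 -0.81] rot err deg [-0.28  0.3  -0.19] F [ 2.9  4.8 -0.6] g 0.0343
```

```bash
python3 -m crank '[[[-0.47,0,0.17],[0,0,0]],[[-0.47,0,0.17],[0,0,0]],[[-0.28,0,0.1],[0,0,0]],[[0,0,0],[0,0,0]]]'
python3 -c "
from ins import *
where()
p,d,T=grab('wrist'); Q=toolpts(0); r,cc,n,sd=fitclip(Q,R0,np.array([0,0,-.016])); print(n,sd,'c',cc.round(4),np.degrees((R0.inv()*r).as_rotvec()).round(2))"

```

```text
clock: 25.4
tcp_pos: [0.5858, 0.1111, 0.1539]
orientation: [1.62, 2.029, 0.185]
contact_force: [2.9, -2.5, -0.4]
grip_width: 0.0346
gripper_force: 109.8
tip [  0.63 -58.58   0.13] seat [0.61 1.42 0.02] rot err deg [-0.06 -0.1   0.  ] F [ 1.7 -3.2 -1.3] g 0.0346
5107 0.0004537898402160884 c [-0.0013 -0.0006 -0.0158] [ 0.05  0.14 -0.54]
```

```bash
python3 -m crank '[[[-0.14,-0.05,0.05],[0,0,0]],[[0,0,0],[0,0,0]],[[0,0,0],[0,0,0]]]'
python3 -c "
from ins import *
where()"

```

```text
clock: 25.75
tcp_pos: [0.5855, 0.1112, 0.1537]
orientation: [1.618, 2.031, 0.187]
contact_force: [2.8, -0.7, -1.0]
grip_width: 0.0343
gripper_force: 109.7
tip [  0.46 -58.44  -0.28] seat [ 0.34  1.56 -0.26] rot err deg [-0.1   0.02 -0.08] F [ 1.9 -1.5 -1.9] g 0.0343
```

```bash
python3 -m crank '[[[0,0,0],[0,0,0]],[[0,0,0],[0,0,0]],[[0,0,0],[0,0,0]],[[0,0,0],[0,0,0]],[[0,0,0],[0,0,0]]]' 6
python3 -m crank '[[[0,0,-1],[0,0,0]],[[0,0,-3],[0,0,0]],[[0,0,-4],[0,0,0]],[[0,0,-4],[0,0,0]],[[0,0,0],[0,0,0]]]'
python3 - <<'E'
from h import *
o=monitor.get_obs(); print(o['tcp_pos'],o['contact_force'])
p,d,T=grab('wrist'); s,_,_=grab('scene')
im=np.zeros((600,800,3),np.uint8); im[:480,:400]=cv2.resize(p[:,:,::-1],(400,300))[:,:].repeat(1,0)[:480] if False else 0
im[:300,:400]=cv2.resize(p[:,:,::-1],(400,300)); im[:300,400:]=cv2.resize(p[200:440,160:480,::-1],(400,300),interpolation=cv2.INTER_CUBIC)
im[300:,:]=cv2.resize(s[185:365,150:390,::-1],(800,600),interpolation=cv2.INTER_CUBIC)[100:400]
cv2.imwrite('pics/f.png',im)
E
```

```text
clock: 26.25
tcp_pos: [0.5853, 0.1116, 0.1535]
orientation: [1.618, 2.032, 0.188]
contact_force: [0.5, -0.9, 0.2]
grip_width: 0.06
gripper_force: 0.0
clock: 26.75
tcp_pos: [0.5275, 0.1408, 0.261]
orientation: [1.613, 2.031, 0.199]
contact_force: [0.7, 0.3, 1.5]
grip_width: 0.0603
gripper_force: 0.0
[0.52748892 0.1408228  0.26102278] [0.67664847 0.26240981 1.46810971]
```

View pics/f.png

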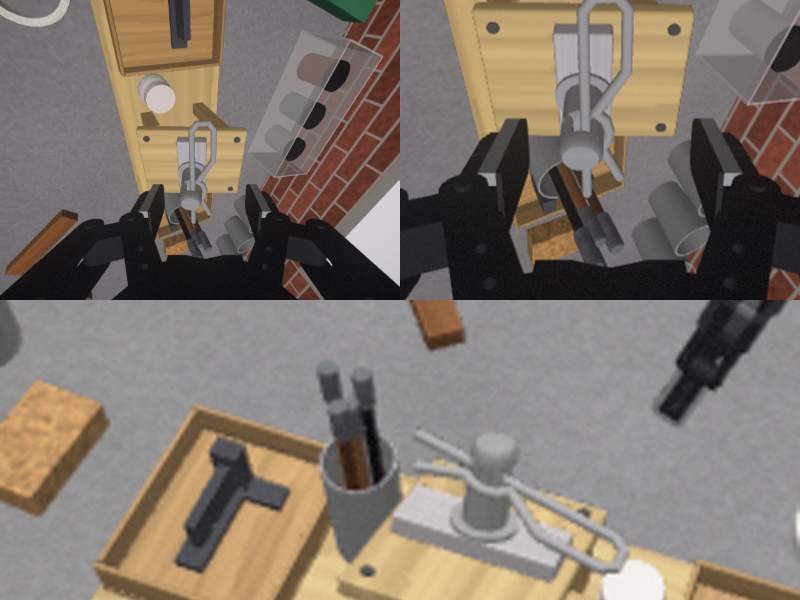

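```bash
python3 -m crank '[[[0,0,-3],[0,0,0]],[[0,0,0],[0,0,0]],[[0,0,0],[0,0,0]]]'; python3 -c "
from bench import r
print(r.hand_in())"
```

```text
clock: 27.15
tcp_pos: [0.5132, 0.143, 0.2803]
orientation: [1.619, 2.032, 0.187]
contact_force: [0.9, -0.7, -0.5]
grip_width: 0.06
gripper_force: 0.0
the job is handed in; nothing more can be done
None
```

The job is handed in at 27 s: the left-hand bracket stands in the left bin, the right-hand bracket stands in the right bin, and the R-clip is through the pin's cross hole with its bow snapped over the pin, with everything let go and the tin and jar still standing.

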